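# Clear and zero the bench scale, then weigh the order

## Robot

A 6-joint arm with a two-finger parallel gripper is mounted at the origin on the work surface. World frame = base frame: x ahead of the robot, y to its left, z up, the work surface at z = 0. Lengths are in mm, angles in degrees, forces in N, time in s.
With the tool pointing down it reaches from about 275 to 850 mm from the base axis. Payload 5.2 kg.
Tool frame: the origin (TCP) lies at the very end of the fingers, on their centre line; the grasp point (between the pads) lies 19 mm behind it; z points along the fingers, y is the line along which they close (so a half turn about z gives the same grasp; the last joint's range is limited). The gripper opens to 85 mm and grips with 20 to 120 N. Pads are 22 mm wide; open, the fingers measure 114 mm over their backs; the gripper's body (76 mm by 85 mm) begins 54 mm behind the grasp point. The pads swing forward as they close: fully open they stand 13 mm farther back than shut.
Start: joints at [56.562, 14.817, 87.949, -0, 77.235, -11.62], TCP at [204.394, 510.615, 206.91] pointing down, gripper open.
Joint ranges: [-179.93, 179.93], [-52.35, 119.4], [10.71, 147.94], [-69.91, 249.91], [12.55, 155.21], [-178.61, 178.61]. Speed limits (degrees/s): [147.25, 147.25, 180, 180, 180, 180].

## Interface

Orientations are given as [roll, pitch, yaw] about the fixed x, y, z axes, in that order (R = Rz(yaw) Ry(pitch) Rx(roll)).
In Python, from workcell import manip gives the robot as it stands. The module is installed in compiled form; this text tells all that it offers.
- The arm moves only by the tool send_rows, never from a script. Its argument "steps" is a list of rows, each a list of 7 numbers: the turn, a rotation vector about the tool's x, y, z in degrees, then the shift along the tool's x, y, z in mm, then the finger opening in mm, from 0 to 85.4. A call has 1 to 20 rows; each row shifts and turns the commanded pose from where the row before left it, along the tool's axes as they then stand; what a row does not reach is not made up. A row lasts 1/12 s, in which the tool goes at most 41.7 mm and 7.16 degrees, less where a joint would pass 70% of its speed; a pose out of reach is approached as far as the arm can. A call is refused whole if a number of a shift passes 41.7 or a number of a turn 7.16, either way. A call with a gripper value outside its range is refused whole. The fingers move at their own pace and stop on an object; "squeeze" is the grip in N (left out, the last holds). Time passes only in rows, so rows that do not move let the fingers close. It gives the time, the measured TCP pose, the force, the opening and the grip force at its end, in the units of the state.
- manip.get_state(): the state, without advancing time (a new reading comes with each control period).
- manip.capture(name): name is "side" or "top"; returns a dict with "img" (384x512x3 uint8, red, green, blue), "intrinsics" (3x3 intrinsics, pixels), "dist" ([k1, k2, p1, p2, k3] as OpenCV has them; the pictures are not rectified), "position" and "attitude" of the camera in the world. Camera axes: x right, y down, z forward; pixel columns grow to the right and rows downward; lengths in mm; the calibration is good to about 2 mm. A picture is of the moment at which its call begins. There is no depth.
- manip.close_job(): hands the job in; it is judged then, once.
The state is a dict: "t": time; "q": joint angles; "joint_vel": joint speeds; "tau": joint torques, N m; "tool_pos": TCP position; "orientation": TCP orientation; "force": force on the tool from outside, world axes, zero at the start; "torque": the same for the moment, N m; "gripper_width": finger opening in mm; "grasp_force": force on a finger pad.
Only numpy, scipy, OpenCV 4.12 (cv2) and the standard library are available. Lean on these libraries where they do the work, as an engineer would, in place of code of your own. Each camera call takes 0.05 s, during which the arm holds its last target. There are 200 camera calls.

## Task

Get the scale ready and put the order on it: with the scraper block, not with your fingers, wipe all the wood chips off the platter into the open scrap box beside it, and then press the scale's zero key while the platter is empty. After that lay all the white cartons on the platter, side by side and none stacked or hanging over onto the scrap box. Put the scraper block back flat in its tray, press the scrap box's cover down until its catches hold it shut, and leave the tape roll, the glass and the tape dispenser where they are.

Things in the scene. Friction and masses are not known exactly. Their poses are not given: they have to be found in the camera images.
- platter: the bench scale's flat steel platter, 200 mm along its x, 220 mm along its y, no rim; fixed. Origin at the centre of its top face, 80 mm above the table, z up. The scrap box stands against its +y edge (the robot's left), the scale's low console (150 mm along y, 40 mm high) against its -x edge, reaching to 163 mm from the platter's centre. The other sides are free.
- zero_key (a joint): the scale's zero key, a round green push button 28 mm across on the console: 0 out, 0.006 m fully down (about 5 N, springs back); it counts as pressed from 0.004 m
- zero_key_top (a point): centre of the zero key's top face, about 62 mm above the table; it is pressed straight down
- scrap_box: red open-topped scrap box, fixed, 210 mm along its x, 130 mm along its y, 70 mm high, walls and floor 4 mm. Its axes are parallel to the platter's. Origin under its centre, on the table; its -y wall stands 3 to 5 mm from the platter's +y edge. Its cover is hinged along its +y top edge, away from the scale. A small catch stands out 36 mm from each of its two end walls (+x and -x).
- cover (a joint): angle of the scrap box's yellow cover: 0 shut, 1.57 standing upright, stop at 1.9 rad; it starts open at 1.45 to 1.8 and then stands up to 202 mm above the table. The hinge is stiff: the cover stays where it is left. From about 0.12 rad on down to 0 its side nibs press past two spring catches (some 5 to 8 N at the black patch), which then hold it shut; below 0.03 it is held.
- cover_hinge (a point): middle of the cover's hinge line, 72 mm above the table; its x axis is the hinge line, its y axis points along the cover from its free edge towards the hinge, and its z axis is square to the cover, out of its outer face (up when shut)
- cover_edge (a point): middle of the free edge of the cover's outer face, 130 mm from the hinge line; the plate is 210 mm wide, 4 mm thick; a black press patch 60 x 30 mm lies beside this edge
- scraper: scraper block: blue base 56 mm along its x, 130 mm along its y, 24 mm high, with rubber lips under both long sides; on it a black upright handle 28 mm (x) by 90 mm (y), whose top is 74 mm above the underside. Origin at the centre of the underside, z up. 0.15 to 0.31 kg. It wipes along its x.
- tray: grey fixed tray of the scraper block, 92 mm along its x, 166 mm along its y, 16 mm high, walls and floor 4 mm; origin under its centre, on the table. The block lies in it with its y along the tray's y (either way round).
- chip1: splintered wood chip, 60 x 30 x 10 mm (x, y, z), 12 g, origin at its centre; 3 to 6 chips are there, lying flat on the platter at the start
- chip2: splintered wood chip, 60 x 30 x 10 mm (x, y, z), 12 g, origin at its centre; 3 to 6 chips are there, lying flat on the platter at the start
- chip3: splintered wood chip, 60 x 30 x 10 mm (x, y, z), 12 g, origin at its centre; 3 to 6 chips are there, lying flat on the platter at the start
- chip4: splintered wood chip, 60 x 30 x 10 mm (x, y, z), 12 g, origin at its centre; 3 to 6 chips are there, lying flat on the platter at the start
- chip5: splintered wood chip, 60 x 30 x 10 mm (x, y, z), 12 g, origin at its centre; 3 to 6 chips are there, lying flat on the platter at the start
- chip6: splintered wood chip, 60 x 30 x 10 mm (x, y, z), 12 g, origin at its centre; 3 to 6 chips are there, lying flat on the platter at the start
- carton1: white taped carton, 90 x 60 x 60 mm (x, y, z), rigid, 0.14 to 0.28 kg, origin at its centre; 2 to 4 cartons are there, lying on the table at the start
- carton2: white taped carton, 90 x 60 x 60 mm (x, y, z), rigid, 0.14 to 0.28 kg, origin at its centre; 2 to 4 cartons are there, lying on the table at the start
- carton3: white taped carton, 90 x 60 x 60 mm (x, y, z), rigid, 0.14 to 0.28 kg, origin at its centre; 2 to 4 cartons are there, lying on the table at the start
- carton4: white taped carton, 90 x 60 x 60 mm (x, y, z), rigid, 0.14 to 0.28 kg, origin at its centre; 2 to 4 cartons are there, lying on the table at the start
- tape_roll: bystander: roll of brown tape lying flat, 100 mm across, 48 mm high, origin under its centre
- glass_cup: bystander: drinking glass, 72 mm across, 110 mm high, origin under its centre
- tape_gun: bystander: hand tape dispenser with red frame and black grip, 250 mm long along its y, 95 mm high, origin under its frame
Not all that is in view belongs to the job. Leave any orange or turquoise look-alike of the carton1 alone. Several things look just like the scraper: the one meant starts nearest to the robot's base.

How it is judged (in metres and radians):
On the way, in this order (a step that is already met when the one before it is completed fails the run):
1. the scraper block is down on the platter (x of scraper in the frame of platter between -0.1 and 0.1 m and y of scraper in the frame of platter between -0.11 and 0.11 m and z of scraper in the frame of platter between -0.01 and 0.008 m and angle between scraper's own z axis and vertical below 0.2 rad), for 0.2 s.
2. every wood chip has been wiped into the scrap box (x of chip1 in the frame of scrap_box between -0.105 and 0.105 m and y of chip1 in the frame of scrap_box between -0.065 and 0.065 m and z of chip1 in the frame of scrap_box between 0 and 0.072 m and x of chip2 in the frame of scrap_box between -0.105 and 0.105 m and y of chip2 in the frame of scrap_box between -0.065 and 0.065 m and z of chip2 in the frame of scrap_box between 0 and 0.072 m and x of chip3 in the frame of scrap_box between -0.105 and 0.105 m and y of chip3 in the frame of scrap_box between -0.065 and 0.065 m and z of chip3 in the frame of scrap_box between 0 and 0.072 m and x of chip4 in the frame of scrap_box between -0.105 and 0.105 m and y of chip4 in the frame of scrap_box between -0.065 and 0.065 m and z of chip4 in the frame of scrap_box between 0 and 0.072 m and x of chip5 in the frame of scrap_box between -0.105 and 0.105 m and y of chip5 in the frame of scrap_box between -0.065 and 0.065 m and z of chip5 in the frame of scrap_box between 0 and 0.072 m and x of chip6 in the frame of scrap_box between -0.105 and 0.105 m and y of chip6 in the frame of scrap_box between -0.065 and 0.065 m and z of chip6 in the frame of scrap_box between 0 and 0.072 m), for 0.2 s.
3. the zero key is pressed with nothing on the platter (all of step 2 and value of joint zero_key above 0.004 m and contact force between platter and anything else below 0.1 N), for 0.1 s.
At the end, for the whole second after the job is handed in: All chips are in the scrap box, its cover held shut (under 0.03 rad); every carton is at rest on the platter itself, on any face, centre at least 15 mm inside its edges, not pressing on the scrap box; the scraper block lies flat (0.12 rad) in its tray, within 30 mm of centre (all of step 2 and value of joint cover below 0.03 rad and x of carton1 in the frame of platter between -0.085 and 0.085 m and y of carton1 in the frame of platter between -0.095 and 0.095 m and z of carton1 in the frame of platter between 0.02 and 0.06 m and linear speed of each of carton1, carton2, carton3, carton4, scraper below 0.02 m/s and contact force between each of carton1, carton2, carton3, carton4 and scrap_box below 0.15 N and x of carton2 in the frame of platter between -0.085 and 0.085 m and y of carton2 in the frame of platter between -0.095 and 0.095 m and z of carton2 in the frame of platter between 0.02 and 0.06 m and x of carton3 in the frame of platter between -0.085 and 0.085 m and y of carton3 in the frame of platter between -0.095 and 0.095 m and z of carton3 in the frame of platter between 0.02 and 0.06 m and x of carton4 in the frame of platter between -0.085 and 0.085 m and y of carton4 in the frame of platter between -0.095 and 0.095 m and z of carton4 in the frame of platter between 0.02 and 0.06 m and horizontal distance between scraper and tray below 0.03 m and z of scraper in the frame of tray below 0.012 m and angle between scraper's own z axis and vertical below 0.12 rad); the robot touches nothing.
It fails at once if a wood chip on the platter is touched by the fingers instead of the scraper ((contact force between the fingers and chip1 above 0.3 N and x of chip1 in the frame of platter between -0.1 and 0.1 m and y of chip1 in the frame of platter between -0.11 and 0.11 m and z of chip1 in the frame of platter between -0.005 and 0.02 m) or (contact force between the fingers and chip2 above 0.3 N and x of chip2 in the frame of platter between -0.1 and 0.1 m and y of chip2 in the frame of platter between -0.11 and 0.11 m and z of chip2 in the frame of platter between -0.005 and 0.02 m) or (contact force between the fingers and chip3 above 0.3 N and x of chip3 in the frame of platter between -0.1 and 0.1 m and y of chip3 in the frame of platter between -0.11 and 0.11 m and z of chip3 in the frame of platter between -0.005 and 0.02 m) or (contact force between the fingers and chip4 above 0.3 N and x of chip4 in the frame of platter between -0.1 and 0.1 m and y of chip4 in the frame of platter between -0.11 and 0.11 m and z of chip4 in the frame of platter between -0.005 and 0.02 m) or (contact force between the fingers and chip5 above 0.3 N and x of chip5 in the frame of platter between -0.1 and 0.1 m and y of chip5 in the frame of platter between -0.11 and 0.11 m and z of chip5 in the frame of platter between -0.005 and 0.02 m) or (contact force between the fingers and chip6 above 0.3 N and x of chip6 in the frame of platter between -0.1 and 0.1 m and y of chip6 in the frame of platter between -0.11 and 0.11 m and z of chip6 in the frame of platter between -0.005 and 0.02 m)).
It fails at once if the tape roll, glass or tape dispenser is moved more than 3 cm (distance of any of tape_roll, glass_cup, tape_gun from where it was at the start of the episode above 0.03 m).
Of chip1, chip2, chip3, chip4, chip5, chip6 only 3 to 6 are there at a start; the rules pass over those that are not, and their reading is None.
Of carton1, carton2, carton3, carton4 only 2 to 4 are there at a start; the rules pass over those that are not, and their reading is None.
At some moment in a run one of carton1, carton2, carton3, carton4 may be knocked a few centimetres aside while the robot is not near it.
Once in a run the grip may slacken for a moment while it holds something.
It also fails if it takes over 210 s, if anything falls off the work surface, if the arm or the gripper's body presses on something with over 40 N, if the wrist force passes 120 N, or if a joint passes its speed limit or range.

## Working session

There is one attempt and no reset: what is moved stays moved. The work goes in short steps, Python scripts to look and compute and a tool call to move; the robot and the scene stay as the last step left them, time stands still between calls to the robot, and variables do not carry over. Pictures are saved under pics/ and viewed, at most 14 in all, crops included, and the job is handed in when it is done.

Besides the shell and the picture viewer there is one more tool, called after "Call:" as name([rows], argument=value, ...), one row to a line, values as JSON. send_rows: Moves the arm, as the interface text tells. Its arguments: {"type":"object","properties":{"steps":{"type":"array","items":{"type":"array","items":{"type":"number"}}},"squeeze":{"type":"number"}},"required":["steps"]}

```bash
mkdir -p pics; cat > h.py <<'E'
import numpy as np, cv2
from workcell import manip
def snap(name,fn=None):
    c=manip.capture(name)
    if fn: cv2.imwrite('pics/'+fn,cv2.cvtColor(c['img'],cv2.COLOR_RGB2BGR))
    return c
E
python3 - <<'E'
from h import *
for n in('top','side'):
    c=snap(n,n+'0.png'); print(n,{k:c[k] for k in c if k!='img'})
print(manip.get_state())
E
```

```text
top {'intrinsics': array([[465.03412446,   0.        , 252.24833401],
       [  0.        , 465.03412446, 195.48476224],
       [  0.        ,   0.        ,   1.        ]]), 'dist': array([-0.00893904,  0.        ,  0.        ,  0.        ,  0.        ]), 'position': array([ 492.06324533,  -99.69483337, 1472.77018185]), 'attitude': array([-174.65439358,    0.97201852,  -88.41013138])}
side {'intrinsics': array([[446.97163731,   0.        , 258.14132256],
       [  0.        , 446.97163731, 184.66281125],
       [  0.        ,   0.        ,   1.        ]]), 'dist': array([-0.08443794,  0.        ,  0.        ,  0.        ,  0.        ]), 'position': array([ 330.91711224, -946.69842509, 1163.80573221]), 'attitude': array([-139.21998091,    0.17742752,  -17.80931428])}
{'t': 0.1, 'q': array([ 5.65649980e+01,  1.48571597e+01,  8.80036081e+01, -3.65661876e-06,
        7.72345905e+01, -1.16197907e+01]), 'joint_vel': array([-0.00358598, -0.03450916, -0.14147351,  0.09380047,  0.00879294,
       -0.10492768]), 'tau': array([ 1.15530882e-03, -4.46970141e+01, -2.91248131e+01, -4.33432306e-04,
        6.30736948e-03,  2.65552764e-06]), 'tool_pos': array([204.08582491, 510.19364824, 206.14675173]), 'orientation': array([-1.79906595e+02, -1.92032227e-02,  1.58184774e+02]), 'force': array([-0.55694294, -0.39411738, -0.3895709 ]), 'torque': array([0.03244614, 0.03573178, 0.01823547]), 'grasp_force': 0.0, 'gripper_width': 85.44211071042965}
```

```bash
cd pics; python3 -c "
import cv2
for n in('top0','side0'):
    cv2.imwrite(n+'b.png',cv2.resize(cv2.imread(n+'.png'),(800,600),interpolation=cv2.INTER_CUBIC))"
```

```text
(no output)
```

View pics/top0b.png

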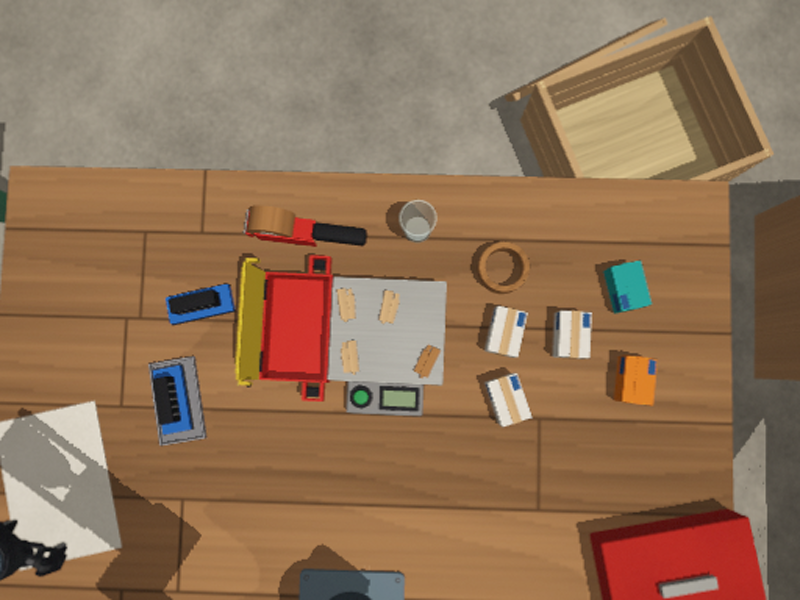

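View pics/side0b.png

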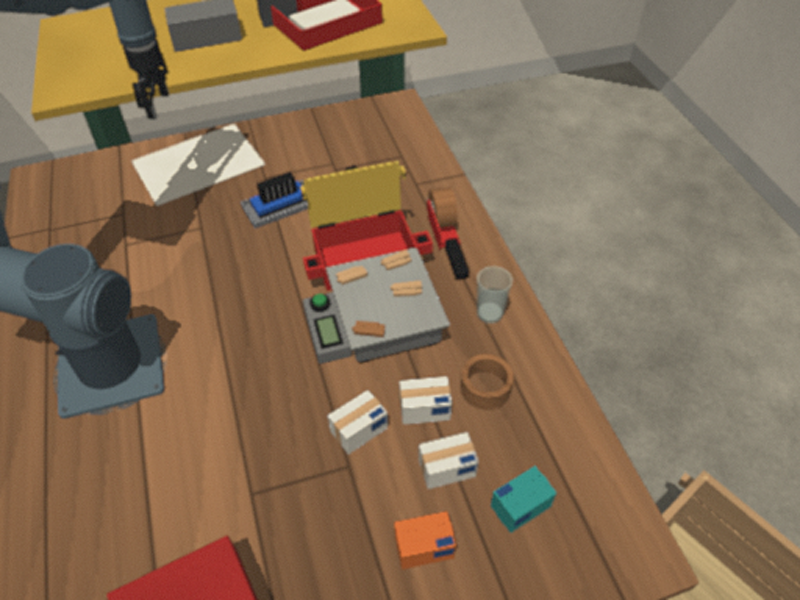

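Top view (800x600 scale), image up = +x and left = +y. Scraper look-alikes: (200,303) loose on the table, and (172,398) in the grey tray. The one in the tray is nearer the base, so I choose it. White cartons are at (508,330), (573,333) and (508,398). Orange (637,380) and turquoise (628,286) are decoys. Four chips are at (346,303), (388,306), (349,356) and (427,361). The box with its open cover is at (290,325), the green key at (361,397).

```bash
cat >> h.py <<'E'
from scipy.spatial.transform import Rotation as Ro
from scipy.optimize import minimize
def Rc(c): return Ro.from_euler('xyz',c['attitude'],degrees=True).as_matrix()
def proj(c,P):
    R=Rc(c); rv=cv2.Rodrigues(R.T)[0]; t=-R.T@c['position']
    return cv2.projectPoints(np.asarray(P,float).reshape(-1,3),rv,t,c['intrinsics'],c['dist'])[0].reshape(-1,2)
def ray(c,uv,z):
    n=cv2.undistortPoints(np.asarray(uv,float).reshape(-1,1,2),c['intrinsics'],c['dist']).reshape(-1,2)
    d=np.c_[n,np.ones(len(n))]@Rc(c).T; p=c['position']
    return p+d*((z-p[2])/d[:,2])[:,None]
def ortho(c,x0,x1,y0,y1,z,s=1.):
    # rows: x decreasing downward; cols: y decreasing rightward
    X,Y=np.meshgrid(np.arange(x1,x0,-s),np.arange(y1,y0,-s),indexing='ij')
    m=proj(c,np.c_[X.ravel(),Y.ravel(),np.full(X.size,z)]).reshape(X.shape+(2,)).astype(np.float32)
    return cv2.cvtColor(cv2.remap(c['img'],m,None,cv2.INTER_CUBIC),cv2.COLOR_RGB2BGR)
def box(dx,dy,z0,z1,x=0,y=0):
    return np.array([[x+a*dx/2,y+b*dy/2,z] for a in(-1,1) for b in(-1,1) for z in(z0,z1)])
def place(B,x,y,yaw):
    a=np.radians(yaw);R=np.array([[np.cos(a),-np.sin(a)],[np.sin(a),np.cos(a)]])
    return np.c_[B[:,:2]@R.T+[x,y],B[:,2]]
def comps(c,mask,amin=60):
    n,l,s,ce=cv2.connectedComponentsWithStats(mask.astype(np.uint8))
    return [(l==i,s[i,4],ce[i]) for i in range(1,n) if s[i,4]>=amin]
def fit(views,parts,g):
    """views: [(cam,mask)], parts: list of convex point sets in object frame; g: x,y,yaw"""
    def cost(p):
        e=0
        for c,m in views:
            I=np.zeros((384*4,512*4),np.uint8)
            for B in parts:
                q=cv2.convexHull(((proj(c,place(B,*p))+.5)*4).astype(np.float32)).astype(np.int32); cv2.fillConvexPoly(I,q,255)
            I=cv2.resize(I,(512,384),interpolation=cv2.INTER_AREA)/255.
            e+=np.abs(cv2.GaussianBlur(I,(0,0),1)-cv2.GaussianBlur(m.astype(float),(0,0),1)).sum()/m.sum()
        return e
    best=None
    for dy in (0,) if len(g)>3 else (0,30,60,90,120,150):
        r=minimize(cost,[g[0],g[1],g[2]+dy],method='Nelder-Mead',options=dict(initial_simplex=np.array([[0,0,0],[12,0,0],[0,12,0],[0,0,12]])+[g[0],g[1],g[2]+dy],xatol=.1,fatol=1e-4))
        if best is None or r.fun<best.fun: best=r
    return np.round(best.x,1),round(best.fun,3)
E
python3 - <<'E'
from h import *
T=snap('top');S=snap('side')
o=ortho(T,150,650,-430,370,80)
cv2.imwrite('pics/ortho80.png',o)
print(ray(T,np.array([[172,398],[200,303],[361,397],[508,330],[573,333],[508,398]])*.64,60).round())
hsv=[cv2.cvtColor(c['img'],cv2.COLOR_RGB2HSV) for c in(T,S)]
for (c,h) in zip((T,S),hsv):
    for nm,px in dict(carton=(508,325),carton2=(515,384),plat=(420,320),blue=(190,400),tray=(197,400)).items():
        if c is T:
            u,v=(np.array(px)*.64).astype(int); print(nm,h[v,u])
    w=(h[...,1]<50)&(h[...,2]>150)
    print([(a,ce.round()) for _,a,ce in comps(c,w,40)])
    b=(h[...,0]>100)&(h[...,0]<125)&(h[...,1]>150)
    print('blue',[(a,ce.round()) for _,a,ce in comps(c,b,40)])
    g=(h[...,0]>50)&(h[...,0]<75)&(h[...,1]>150)
    print('green',[(a,ce.round(1)) for _,a,ce in comps(c,g,10)])
E
```

```text
[[ 432.  354.   60.]
 [ 618.  309.   60.]
 [ 444.  -13.   60.]
 [ 581. -294.   60.]
 [ 579. -420.   60.]
 [ 450. -296.   60.]]
carton [ 17 103 207]
carton2 [106 167 142]
plat [ 19  16 177]
blue [ 0  8 91]
tray [  0   4 125]
[(np.int32(10112), array([99., 52.])), (np.int32(6367), array([327.,  51.])), (np.int32(205), array([285.,  24.])), (np.int32(133), array([425.,  17.])), (np.int32(46), array([476.,  11.])), (np.int32(72), array([464.,  17.])), (np.int32(71), array([468.,  31.])), (np.int32(61), array([201.,  54.])), (np.int32(93), array([489.,  61.])), (np.int32(57), array([126.,  71.])), (np.int32(44), array([252.,  77.])), (np.int32(43), array([273.,  89.])), (np.int32(42), array([261.,  91.])), (np.int32(101), array([202., 105.])), (np.int32(180), array([267., 146.])), (np.int32(3913), array([249., 211.])), (np.int32(219), array([318., 210.])), (np.int32(159), array([330., 216.])), (np.int32(222), array([361., 213.])), (np.int32(166), array([374., 216.])), (np.int32(163), array([333., 256.])), (np.int32(227), array([319., 258.])), (np.int32(921), array([ 50., 274.])), (np.int3
[... 643 characters left out ...]
])), (np.int32(744), array([104., 106.])), (np.int32(377), array([154., 103.])), (np.int32(73), array([139., 104.])), (np.int32(1268), array([365., 134.])), (np.int32(53), array([308., 119.])), (np.int32(72), array([314., 131.])), (np.int32(2434), array([247., 192.])), (np.int32(57), array([362., 171.])), (np.int32(335), array([490., 194.])), (np.int32(88), array([314., 199.])), (np.int32(212), array([498., 245.])), (np.int32(167), array([271., 245.])), (np.int32(192), array([224., 260.])), (np.int32(369), array([270., 261.])), (np.int32(201), array([231., 271.])), (np.int32(216), array([284., 283.])), (np.int32(267), array([286., 298.]))]
blue [(np.int32(227), array([176., 129.]))]
green []
```

View pics/ortho80.png

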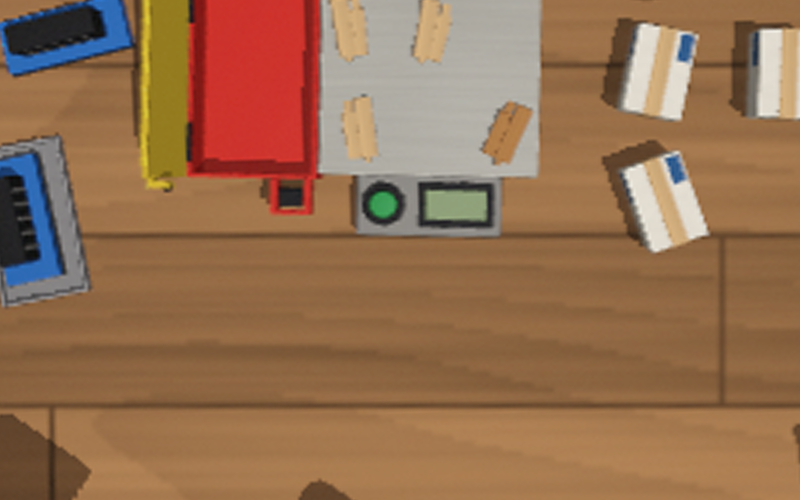

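```bash
cat >> h.py <<'E'
def hsvof(c): return cv2.cvtColor(c['img'],cv2.COLOR_RGB2HSV)
def hullmask(m):
    pts=np.argwhere(m)[:,::-1].astype(np.int32); I=np.zeros(m.shape,np.uint8)
    cv2.fillConvexPoly(I,cv2.convexHull(pts),1); return I>0
def near(c,m,xyz,r):
    p=proj(c,[xyz])[0]; v,u=np.indices(m.shape); return m&(np.hypot(u-p[0],v-p[1])<r)
def cartons(views,gs):
    out=[]
    for g in gs:
        vs=[]
        for c in views:
            h=hsvof(c); w=((h[...,1]<60)&(h[...,2]>120))|((h[...,0]>100)&(h[...,0]<125)&(h[...,1]>90)&(h[...,2]>80))
            w=cv2.morphologyEx(w.astype(np.uint8),cv2.MORPH_OPEN,np.ones((2,2)))>0
            vs.append((c,hullmask(near(c,w,[g[0],g[1],30],24 if c['position'][1]>-500 else 28))))
        out.append(fit(vs,[box(90,60,0,60)],(g[0],g[1],0))+tuple(fit([v],[box(90,60,0,60)],(g[0],g[1],0)) for v in vs))
    return out
E
python3 - <<'E'
from h import *
T=snap('top');S=snap('side')
for r in cartons([T,S],[(581,-294),(579,-420),(450,-296)]): print('carton',r)
h=hsvof(T)
m=(h[...,1]<50)&(h[...,2]>140)
pl=near(T,m,[590,-60,80],70)
pl=[x for x in comps(T,pl,1000)][0][0]
pts=np.argwhere(pl)[:,::-1]
w=ray(T,pts,80)[:,:2].astype(np.float32)
print('platter top', cv2.minAreaRect(w), w.min(0),w.max(0))
print('fit',fit([(T,hullmask(pl))],[box(220,200,80,80)],(590,-60,0,1)))
gr=(h[...,0]>50)&(h[...,0]<75)&(h[...,1]>150)
k=comps(T,gr,10)[0]; print('key',ray(T,[k[2]],62))
cv2.imwrite('pics/o1.png',cv2.resize(ortho(T,330,680,-120,440,60),None,fx=1.42,fy=1.42))
a=ortho(T,340,520,240,440,28,.25);cv2.imwrite('pics/scr.png',a)
E
```

```text
carton (array([ 577.2, -298.2,  -12. ]), np.float64(0.397), (array([ 577.6, -298.3,  167. ]), np.float64(0.03)), (array([ 562.4, -312.7,  126.2]), np.float64(0.33)))
carton (array([ 577.8, -427.1,   -2.5]), np.float64(0.495), (array([ 575.8, -429.1,    0.9]), np.float64(0.14)), (array([ 580.2, -421.6,  175.5]), np.float64(0.254)))
carton (array([ 447.2, -301.5,   19. ]), np.float64(0.144), (array([ 444.8, -302.9,   20.1]), np.float64(0.047)), (array([ 449.3, -300.2,   19.2]), np.float64(0.022)))
platter top ((545.491455078125, -59.3297119140625), (218.07424926757812, 255.5476531982422), 88.94464111328125) [ 417.41797 -170.24994] [675.02704   50.431194]
fit (array([560.2, -58.7,  -3.3]), np.float64(0.187))
key [[445.96961644 -10.77494046  62.        ]]
```

View pics/o1.png

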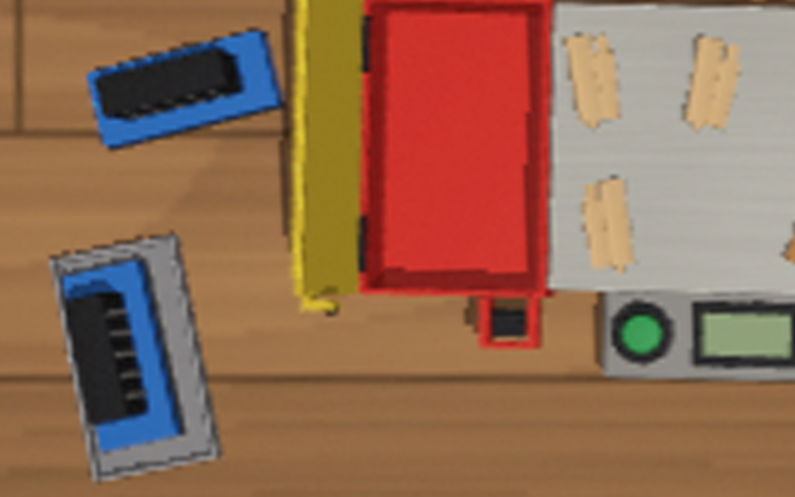

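```bash
cd pics; python3 -c "
import cv2;a=cv2.imread('scr.png');print(a.shape);cv2.imwrite('scr2.png',cv2.resize(a,(660,594)))"
```

```text
(720, 800, 3)
```

View pics/scr2.png

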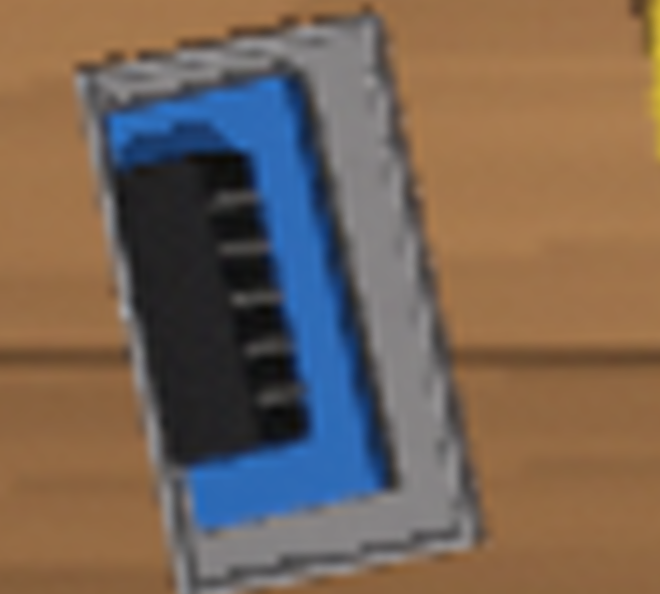

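The orthos show the scraper in its tray. Base top corners in the crop are (105,112), (295,72), (393,490) and (203,530), which gives 58.8 x 130 mm and matches the stated 56 x 130. Its centre is about (429,364), with the long axis 13° from +x. The tray outline measures 92 x 165 mm, so the choice is confirmed. Next come the platter, key and box edges.

```bash
python3 - <<'E'
from h import *
T=snap('top');S=snap('side')
o=ortho(T,440,720,-220,240,80); h=cv2.cvtColor(o,cv2.COLOR_BGR2HSV)
g=(h[...,1]<50)&(h[...,2]>140)
def runs(vec): 
    i=np.flatnonzero(vec); return (i.min(),i.max()) if len(i) else None
# y edges of platter for rows at different x (cols where grey)
for X in (500,540,580,620,660):
    r=g[720-X]; seg=r[150:440]; a=runs(seg); print('x',X,'y edges',240-(150+a[0]),240-(150+a[1]+1))
for Y in (30,-30,-90,-150):
    c=g[:,240-Y]; a=runs(c); print('y',Y,'x edges',720-a[0],720-a[1]-1)
red=((h[...,0]<6)|(h[...,0]>174))&(h[...,1]>150)
o7=ortho(T,440,720,-220,260,70);h7=cv2.cvtColor(o7,cv2.COLOR_BGR2HSV)
red=((h7[...,0]<6)|(h7[...,0]>174))&(h7[...,1]>150)
for Y in(70,120,160):
    a=runs(red[:,260-Y]); print('box y',Y,'x',720-a[0],720-a[1]-1)
for X in(500,580,650):
    a=runs(red[720-X]); print('box x',X,'y',260-a[0],260-a[1]-1)
pt=proj(T,[[446,-11,62]]);print(pt)
# chips
ch=(h[...,1]>70)&(h[...,0]>8)&(h[...,0]<25)
n,l,s,ce=cv2.connectedComponentsWithStats(ch.astype(np.uint8))
for i in range(1,n):
    if s[i,4]>500 and -170<240-ce[i][0]<60: print('chip',720-ce[i][1],240-ce[i][0],s[i])
yl=(hsvof(T)[...,0]>24)&(hsvof(T)[...,0]<32)&(hsvof(T)[...,1]>180)
k=max(comps(T,yl),key=lambda a:a[1]); pts=np.argwhere(k[0])[:,::-1]
for z in (72,200): w=ray(T,pts,z); print('cover z',z,w.min(0).round(),w.max(0).round())
E
```

```text
x 500 y edges 50 -169
x 540 y edges 50 -169
x 580 y edges 49 -170
x 620 y edges 47 -170
x 660 y edges 47 -171
y 30 x edges 674 476
y -30 x edges 673 464
y -90 x edges 673 470
y -150 x edges 671 473
box y 70 x 718 470
box y 120 x 682 472
box y 160 x 684 473
box x 500 y 181 54
box x 580 y 182 53
box x 650 y 179 52
[[230.36057069 253.50984621]]
chip 604.2634432703597 11.901867862098413 [    0     0   460   280 46845]
chip 622.7779036827195 21.18866855524078 [ 199   67   39   64 1765]
chip 619.8035714285714 -61.6015625 [ 283   68   38   65 1792]
chip 521.5565766800689 10.929350947731194 [ 212  167   36   65 1741]
chip 517.7605943863512 -136.71161254815632 [ 352  171   51   64 1817]
chip 457.7037037037037 35.16296296296295 [ 183  243   44   37 1485]Traceback (most recent call last):
  File "<stdin>", line 26, in <module>
ValueError: max() iterable argument is empty
```

Call:
send_rows([
  [0,0,-7,0,0,0,85],
  [0,0,-7,0,0,0,85],
  [0,0,-7,0,0,0,85],
  [0,0,-7,0,0,0,85],
  [0,0,-7,0,0,0,85],
  [0,0,0,0,0,0,85],
  [0,0,0,0,0,0,85],
  [0,0,0,0,0,0,85],
])

```text
t: 1.07
tool_pos: [204.4, 510.6, 206.9]
orientation: [180.0, 0.0, -167.0]
force: [0.0, 0.7, 0.4]
gripper_width: 85.0
grasp_force: 0.0
```

Call:
send_rows([
  [0,0,0,-23.2,-24,0,85],
  [0,0,0,-23.2,-24,0,85],
  [0,0,0,-23.2,-24,0,85],
  [0,0,0,-23.2,-24,0,85],
  [0,0,0,-23.2,-24,0,85],
  [0,0,0,-23.2,-24,0,85],
  [0,0,0,-23.2,-24,0,85],
  [0,0,0,-23.2,-24,0,85],
  [0,0,0,0,0,30,85],
  [0,0,0,0,0,30,85],
  [0,0,0,0,0,20,85],
  [0,0,0,0,0,0,85],
  [0,0,0,0,0,0,85],
])

```text
t: 2.15
tool_pos: [428.3, 365.6, 126.2]
orientation: [-180.0, -0.1, -166.9]
force: [0.4, 0.8, 0.4]
gripper_width: 85.0
grasp_force: 0.0
```

```bash
python3 - <<'E'
from h import *
T=snap('top');S=snap('side')
print(manip.get_state()['tool_pos'])
a=ortho(T,340,520,260,440,60,.5)
s=cv2.resize(S['img'][60:180,120:280],None,fx=3,fy=3,interpolation=cv2.INTER_CUBIC)[...,::-1]
o=np.zeros((max(a.shape[0],s.shape[0]),a.shape[1]+s.shape[1],3),np.uint8)
o[:a.shape[0],:a.shape[1]]=a;o[:s.shape[0],a.shape[1]:]=s
print(o.shape);cv2.imwrite('pics/pre.png',cv2.resize(o,None,fx=.9,fy=.9))
E
```

```text
[429.80389866 366.7213131  128.51504851]
(360, 840, 3)
```

View pics/pre.png

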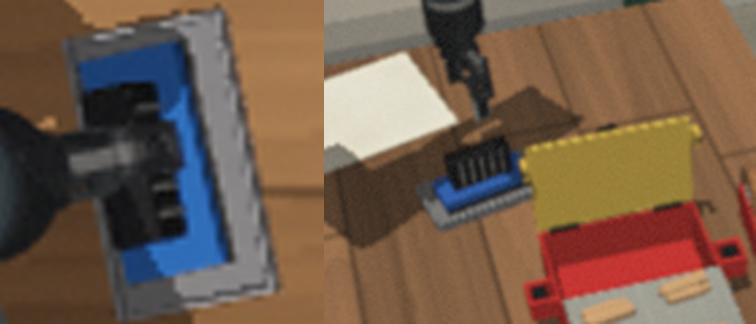

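The view shows the open gripper above the handle with its fingers to either side, aligned with the block. I go down 90 and grip.

Call:
send_rows([
  [0,0,0,0,0,25,85],
  [0,0,0,0,0,25,85],
  [0,0,0,0,0,25,85],
  [0,0,0,0,0,15,85],
  [0,0,0,0,0,0,85],
  [0,0,0,0,0,0,20],
  [0,0,0,0,0,0,20],
  [0,0,0,0,0,0,20],
  [0,0,0,0,0,0,20],
  [0,0,0,0,0,0,20],
  [0,0,0,0,0,0,20],
  [0,0,0,0,0,0,20],
], squeeze=100)

```text
t: 3.25
tool_pos: [429.8, 367.1, 38.7]
orientation: [179.9, 0.2, -166.8]
force: [-1.7, 2.3, 7.1]
gripper_width: 25.4
grasp_force: 97.7
```

Call:
send_rows([
  [0,0,0,0,0,-15,20],
  [0,0,0,0,0,-33,20],
  [0,0,0,0,0,-33,20],
  [0,0,0,0,0,-33,20],
  [0,0,7.1,0,0,-33,20],
  [0,0,7.1,0,0,-33,20],
  [0,0,0,0,0,-33,20],
  [0,0,0,0,0,-18,20],
  [0,0,0,0,0,0,20],
])

```text
t: 4.0
tool_pos: [430.8, 367.1, 273.2]
orientation: [179.7, 0.5, 179.0]
force: [0.5, 0.2, -3.3]
gripper_width: 26.0
grasp_force: 99.1
```

Call:
send_rows([
  [0,0,0,-5.8,-20,0,20],
  [0,0,0,-5.8,-33.5,0,20],
  [0,0,0,-5.8,-33.5,0,20],
  [0,0,0,-5.8,-33.5,0,20],
  [0,0,0,-5.8,-33.5,0,20],
  [0,0,0,-5.8,-33.5,0,20],
  [0,0,0,-5.8,-33.5,0,20],
  [0,0,0,-5.8,-33.5,0,20],
  [0,0,0,-5.8,-33.5,0,20],
  [0,0,0,-5.8,-33.5,0,20],
  [0,0,0,-5.8,-33.5,0,20],
  [0,0,0,-5.8,-33.5,0,20],
  [0,0,0,-5.8,-33.5,0,20],
  [0,0,0,-5.8,-33.5,0,20],
  [0,0,0,-5.8,-33.5,0,20],
  [0,0,0,-5.8,-33.5,0,20],
  [0,0,0,-5.8,-33.5,0,20],
  [0,0,0,0,-15,0,20],
  [0,0,0,0,0,0,20],
  [0,0,0,0,0,0,20],
])

```text
t: 5.67
tool_pos: [516.3, -206.7, 265.9]
orientation: [179.9, -0.2, 178.9]
force: [-0.1, 0.6, -3.2]
gripper_width: 25.5
grasp_force: 99.2
```

Call:
send_rows([
  [0,0,0,-9,0,20,20],
  [0,0,0,0,0,30,20],
  [0,0,0,0,0,30,20],
  [0,0,0,0,0,30,20],
  [0,0,0,0,0,20,20],
  [0,0,0,0,0,15,20],
  [0,0,0,0,0,0,20],
  [0,0,0,0,0,0,20],
])

```text
t: 6.33
tool_pos: [525.5, -204.8, 122.1]
orientation: [179.9, -0.1, 179.1]
force: [-0.9, 0.3, -2.7]
gripper_width: 25.8
grasp_force: 102.6
```

```bash
python3 - <<'E'
from h import *
T=snap('top');S=snap('side')
print(manip.get_state()['tool_pos'])
a=ortho(T,440,700,-280,80,80,1)
s=cv2.resize(S['img'][140:300,180:330],None,fx=2.6,fy=2.6,interpolation=cv2.INTER_CUBIC)[...,::-1]
o=np.zeros((max(a.shape[0],s.shape[0]),a.shape[1]+s.shape[1],3),np.uint8)
o[:a.shape[0],:a.shape[1]]=a;o[:s.shape[0],a.shape[1]:]=s
print(o.shape);cv2.imwrite('pics/low.png',o)
E
```

```text
[ 527.04961288 -206.31033464  124.13871486]
(416, 750, 3)
```

View pics/low.png

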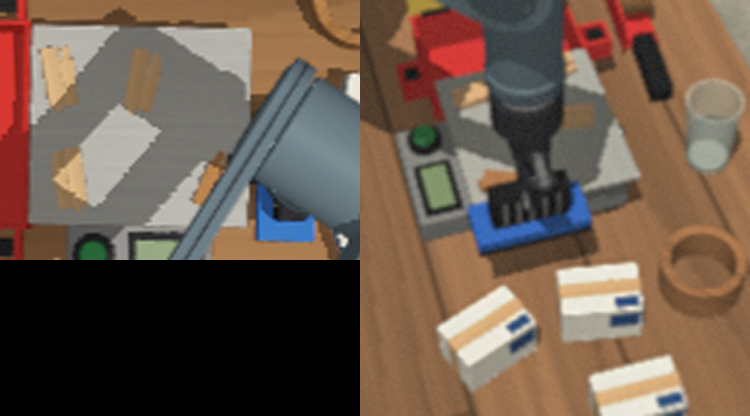

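Call:
send_rows([
  [0,0,0,0,0,5,20],
  [0,0,0,0,0,0,20],
  [0,0,0,0,10,0,20],
  [0,0,0,0,15,0,20],
  [0,0,0,0,15,0,20],
  [0,0,0,0,10,0,20],
  [0,0,0,0,0,2,20],
  [0,0,0,0,0,2,20],
  [0,0,0,0,0,0,20],
])

```text
t: 7.18
tool_pos: [527.4, -156.4, 114.1]
orientation: [-180.0, 0.0, 179.0]
force: [0.7, 0.1, -1.4]
gripper_width: 25.2
grasp_force: 102.9
```

Call:
send_rows([
  [0,0,0,0,0,1,20],
  [0,0,0,0,0,1,20],
  [0,0,0,0,0,0,20],
  [0,0,0,0,0,0,20],
])

```text
t: 7.52
tool_pos: [527.6, -156.6, 114.0]
orientation: [180.0, 0.1, 179.0]
force: [-5.2, 5.4, 13.2]
gripper_width: 25.7
grasp_force: 105.0
```

Call:
send_rows([
  [0,0,0,0,10,0,20],
  [0,0,0,0,15,0,20],
  [0,0,0,0,15,0,20],
  [0,0,0,0,15,0,20],
  [0,0,0,0,15,0,20],
  [0,0,0,0,15,0,20],
  [0,0,0,0,15,0,20],
  [0,0,0,0,15,0,20],
  [0,0,0,0,15,0,20],
  [0,0,0,0,15,0,20],
  [0,0,0,0,15,0,20],
  [0,0,0,0,15,0,20],
  [0,0,0,0,15,0,20],
  [0,0,0,0,15,0,20],
  [0,0,0,0,0,0,20],
])

```text
t: 8.77
tool_pos: [533.7, 47.7, 114.4]
orientation: [-179.8, 0.4, 179.0]
force: [0.0, 0.5, 11.8]
gripper_width: 25.2
grasp_force: 104.5
```

Call:
send_rows([
  [0,0,0,0,15,-1,20],
  [0,0,0,0,10,-2,20],
  [0,0,0,0,0,-20,20],
  [0,0,0,0,0,-30,20],
  [0,0,0,0,0,-10,20],
  [0,0,0,-11.2,-28,0,20],
  [0,0,0,-11.2,-28,0,20],
  [0,0,0,-11.2,-28,0,20],
  [0,0,0,-11.2,-28,0,20],
  [0,0,0,-11.2,-28,0,20],
  [0,0,0,-11.2,-28,0,20],
  [0,0,0,-11.2,-28,0,20],
  [0,0,0,-11.2,-28,0,20],
  [0,0,0,0,0,0,20],
])

```text
t: 9.93
tool_pos: [618.4, -158.8, 173.4]
orientation: [-179.8, 0.1, 178.7]
force: [0.1, -0.1, -2.4]
gripper_width: 25.5
grasp_force: 102.7
```

```bash
python3 - <<'E'
from h import *
T=snap('top');S=snap('side')
print(manip.get_state()['tool_pos'])
a=ortho(T,440,700,-240,240,70,1)
s=cv2.resize(S['img'][120:260,180:300],None,fx=2.5,fy=2.5,interpolation=cv2.INTER_CUBIC)[...,::-1]
o=np.zeros((max(a.shape[0],s.shape[0]),a.shape[1]+s.shape[1],3),np.uint8)
o[:a.shape[0],:a.shape[1]]=a;o[:s.shape[0],a.shape[1]:]=s
print(o.shape);cv2.imwrite('pics/mid.png',o)
E
```

```text
[ 616.6659033  -153.86408206  173.36962974]
(350, 780, 3)
```

View pics/mid.png

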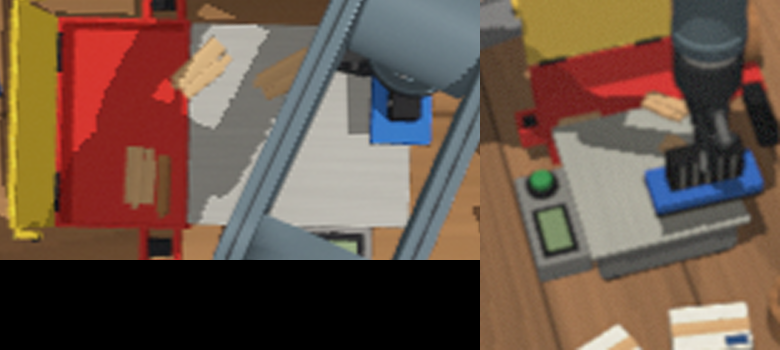

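Two chips now lie in the box. The other two remain at (205,67) and (280,75) in the ortho, both inside the second pass.

Call:
send_rows([
  [0,0,0,0,0,20,20],
  [0,0,0,0,0,25,20],
  [0,0,0,0,0,10,20],
  [0,0,0,0,0,3,20],
  [0,0,0,0,0,2,20],
  [0,0,0,0,0,1,20],
  [0,0,0,0,0,0,20],
  [0,0,0,0,0,0,20],
])

```text
t: 10.7
tool_pos: [617.6, -152.5, 114.9]
orientation: [-180.0, 0.1, 179.0]
force: [-0.4, 0.0, -3.0]
gripper_width: 25.4
grasp_force: 102.7
```

Call:
send_rows([
  [0,0,0,0,0,1,20],
  [0,0,0,0,0,1,20],
  [0,0,0,0,0,0.5,20],
  [0,0,0,0,0,0,20],
])

```text
t: 11.03
tool_pos: [617.7, -152.6, 114.2]
orientation: [-179.9, 0.2, 179.0]
force: [-3.4, 2.2, 9.0]
gripper_width: 25.7
grasp_force: 104.4
```

Call:
send_rows([
  [0,0,0,0,10,0,20],
  [0,0,0,0,15,0,20],
  [0,0,0,0,15,0,20],
  [0,0,0,0,15,0,20],
  [0,0,0,0,15,0,20],
  [0,0,0,0,15,0,20],
  [0,0,0,0,15,0,20],
  [0,0,0,0,15,0,20],
  [0,0,0,0,15,0,20],
  [0,0,0,0,15,0,20],
  [0,0,0,0,15,0,20],
  [0,0,0,0,15,0,20],
  [0,0,0,0,15,0,20],
  [0,0,0,0,15,0,20],
  [0,0,0,0,15,-1,20],
  [0,0,0,0,15,-2,20],
  [0,0,0,0,0,0,20],
])

```text
t: 12.45
tool_pos: [620.9, 86.0, 114.8]
orientation: [179.9, 0.0, 179.1]
force: [-0.2, 0.3, -2.3]
gripper_width: 25.5
grasp_force: 102.8
```

Call:
send_rows([
  [0,0,0,0,0,-15,20],
  [0,0,0,0,0,-30,20],
  [0,0,0,0,0,-35,20],
  [0,0,0,0,0,-35,20],
  [0,0,0,0,0,-30,20],
  [0,0,0,0,0,-10,20],
  [0,0,0,10,10,0,20],
  [0,0,0,20,28,0,20],
  [0,0,0,20,28,0,20],
  [0,0,0,20,28,0,20],
  [0,0,0,20,28,0,20],
  [0,0,0,20,28,0,20],
  [0,0,0,20,28,0,20],
  [0,0,0,20,28,0,20],
  [0,0,0,20,28,0,20],
  [0,0,0,20,28,0,20],
  [0,0,0,12,20,0,20],
  [0,0,0,0,0,0,20],
])

```text
t: 13.95
tool_pos: [419.2, 371.6, 266.7]
orientation: [180.0, -0.3, 179.3]
force: [-0.4, -1.5, -2.9]
gripper_width: 25.6
grasp_force: 102.8
```

```bash
python3 - <<'E'
from h import *
T=snap('top');S=snap('side')
print(manip.get_state()['tool_pos'])
a=ortho(T,440,700,-240,240,70,1)
s=cv2.resize(S['img'][100:240,180:300],None,fx=2.5,fy=2.5,interpolation=cv2.INTER_CUBIC)[...,::-1]
o=np.zeros((max(a.shape[0],s.shape[0]),a.shape[1]+s.shape[1],3),np.uint8)
o[:a.shape[0],:a.shape[1]]=a;o[:s.shape[0],a.shape[1]:]=s
cv2.imwrite('pics/wiped.png',o)
E
```

```text
[421.99961058 368.44409265 266.99087861]
```

View pics/wiped.png

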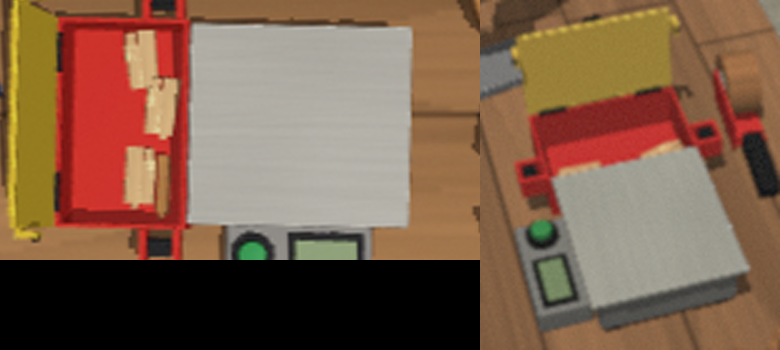

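All four chips are in the box, and both views show the platter bare. Now the scraper goes back into its tray.

Call:
send_rows([
  [0,0,0,-7.5,-10,10,20],
  [0,0,-6.2,0,0,20,20],
  [0,0,-6.2,0,0,30,20],
  [0,0,0,0,0,30,20],
  [0,0,0,0,0,30,20],
  [0,0,0,0,0,30,20],
  [0,0,0,0,0,20,20],
  [0,0,0,0,0,0,20],
  [0,0,0,0,0,0,20],
])

```text
t: 14.8
tool_pos: [431.1, 355.7, 97.6]
orientation: [-179.9, -0.2, -168.7]
force: [-0.0, 0.2, -1.7]
gripper_width: 25.6
grasp_force: 102.6
```

```bash
python3 - <<'E'
from h import *
T=snap('top');print(manip.get_state()['tool_pos'])
h=hsvof(T); b=(h[...,0]>100)&(h[...,0]<125)&(h[...,1]>150)
z=manip.get_state()['tool_pos'][2]-34.5+24
k=near(T,b,[428,360,z],30); w=ray(T,np.argwhere(k)[:,::-1],z)[:,:2].astype(np.float32)
print(cv2.minAreaRect(w),z)
E
```

```text
[432.29618569 356.76539798  99.38528256]
((430.02606201171875, 352.1112976074219), (128.3313751220703, 57.996604919433594), 10.528136253356934) 88.88528256135048
```

Call:
send_rows([
  [0,0,-1,1.2,6.4,15,20],
  [0,0,0,0,0,20,20],
  [0,0,0,0,0,15,20],
  [0,0,0,0,0,5,20],
  [0,0,0,0,0,2,20],
  [0,0,0,0,0,0,20],
  [0,0,0,0,0,0,20],
])

```text
t: 15.43
tool_pos: [430.2, 364.4, 44.0]
orientation: [180.0, 0.2, -167.6]
force: [-0.5, 0.3, -3.1]
gripper_width: 25.8
grasp_force: 102.6
```

Call:
send_rows([
  [0,0,0,0,0,2,20],
  [0,0,0,0,0,1,20],
  [0,0,0,0,0,1,20],
  [0,0,0,0,0,0,20],
  [0,0,0,0,0,0,20],
])

```text
t: 15.85
tool_pos: [429.2, 364.2, 38.7]
orientation: [180.0, 0.0, -167.6]
force: [-0.3, -0.1, -0.5]
gripper_width: 25.7
grasp_force: 102.9
```

Call:
send_rows([
  [0,0,0,0,0,1,20],
  [0,0,0,0,0,0,20],
  [0,0,0,0,0,0,85],
  [0,0,0,0,0,0,85],
  [0,0,0,0,0,0,85],
  [0,0,0,0,0,0,85],
  [0,0,0,0,0,0,85],
  [0,0,0,0,0,-15,85],
  [0,0,0,0,0,-25,85],
  [0,0,0,0,0,-30,85],
  [0,0,0,0,0,-35,0],
  [0,0,0,0,0,-35,0],
  [0,0,6,0,0,-35,0],
  [0,0,6,0,0,-35,0],
  [0,0,0,0,0,0,0],
  [0,0,0,0,0,0,0],
])

```text
t: 17.18
tool_pos: [430.3, 364.7, 250.0]
orientation: [179.8, 0.3, -179.6]
force: [0.1, -0.5, -0.4]
gripper_width: 11.8
grasp_force: 0.0
```

```bash
python3 - <<'E'
from h import *
T=snap('top');s=manip.get_state();print(s['tool_pos'],s['orientation'],s['gripper_width'])
h=hsvof(T); b=(h[...,0]>100)&(h[...,0]<125)&(h[...,1]>150)
k=near(T,b,[428,360,28],30); w=ray(T,np.argwhere(k)[:,::-1],28)[:,:2].astype(np.float32)
print(cv2.minAreaRect(w))
E
```

```text
[429.16037612 364.05049741 247.79723606] [ 1.79964709e+02  6.66996578e-02 -1.79561902e+02] 4.217408501377406
((427.9995422363281, 362.074951171875), (128.1938934326172, 57.96581268310547), 11.858613014221191)
```

Call:
send_rows([
  [0,0,0,0,-15,0,0],
  [0,0,0,-1.5,-30,0,0],
  [0,0,0,-1.5,-35,0,0],
  [0,0,0,-1.5,-35,0,0],
  [0,0,0,-1.5,-35,0,0],
  [0,0,0,-1.5,-35,0,0],
  [0,0,0,-1.5,-35,0,0],
  [0,0,0,-1.5,-35,0,0],
  [0,0,0,-1.5,-35,0,0],
  [0,0,0,-1.5,-35,0,0],
  [0,0,0,-1.5,-30,0,0],
  [0,0,0,-1.5,-20,20,0],
  [0,0,0,0,0,30,0],
  [0,0,0,0,0,30,0],
  [0,0,0,0,0,30,0],
  [0,0,0,0,0,30,0],
  [0,0,0,0,0,20,0],
  [0,0,0,0,0,10,0],
  [0,0,0,0,0,0,0],
  [0,0,0,0,0,0,0],
])

```text
t: 18.9
tool_pos: [446.1, -10.9, 76.0]
orientation: [179.9, -0.2, -179.6]
force: [-0.4, 0.8, 0.8]
gripper_width: 0.0
grasp_force: 0.0
```

Call:
send_rows([
  [0,0,0,0,0,6,0],
  [0,0,0,0,0,6,0],
  [0,0,0,0,0,3,0],
  [0,0,0,0,0,2,0],
  [0,0,0,0,0,0,0],
  [0,0,0,0,0,0,0],
])

```text
t: 19.4
tool_pos: [448.1, -10.9, 60.5]
orientation: [-180.0, 0.0, -179.6]
force: [-0.0, 0.2, 0.1]
gripper_width: -0.0
grasp_force: 0.0
```

Call:
send_rows([
  [0,0,0,0,0,2,0],
  [0,0,0,0,0,1,0],
  [0,0,0,0,0,1,0],
  [0,0,0,0,0,0,0],
  [0,0,0,0,0,0,0],
])

```text
t: 19.82
tool_pos: [448.0, -10.9, 56.4]
orientation: [-180.0, -0.0, -179.6]
force: [-1.2, -0.6, -0.1]
gripper_width: 0.2
grasp_force: 0.0
```

Call:
send_rows([
  [0,0,0,0,0,1,0],
  [0,0,0,0,0,1,0],
  [0,0,0,0,0,0,0],
  [0,0,0,0,0,0,0],
])

```text
t: 20.15
tool_pos: [447.9, -10.9, 54.3]
orientation: [180.0, -0.0, -179.6]
force: [0.4, 1.1, -1.2]
gripper_width: -0.3
grasp_force: 0.0
```

```bash
python3 - <<'E'
from h import *
T=snap('top');S=snap('side')
print(proj(S,[[447,-11,62],[447,-11,56],[448,-11,54]]))
p=proj(S,[[447,-11,60]])[0].astype(int)
s=cv2.resize(S['img'][p[1]-35:p[1]+35,p[0]-35:p[0]+35],(400,400),interpolation=cv2.INTER_CUBIC)[...,::-1]
p2=proj(T,[[447,-11,60]])[0].astype(int)
a=cv2.resize(T['img'][p2[1]-25:p2[1]+25,p2[0]-25:p2[0]+25],(400,400),interpolation=cv2.INTER_CUBIC)[...,::-1]
print(p,p2);cv2.imwrite('pics/key.png',np.hstack([s,a]))
E
```

```text
[[204.73252663 190.41138942]
 [204.90619762 191.6046131 ]
 [205.26431225 191.92769202]]
[204 190] [230 253]
```

View pics/key.png

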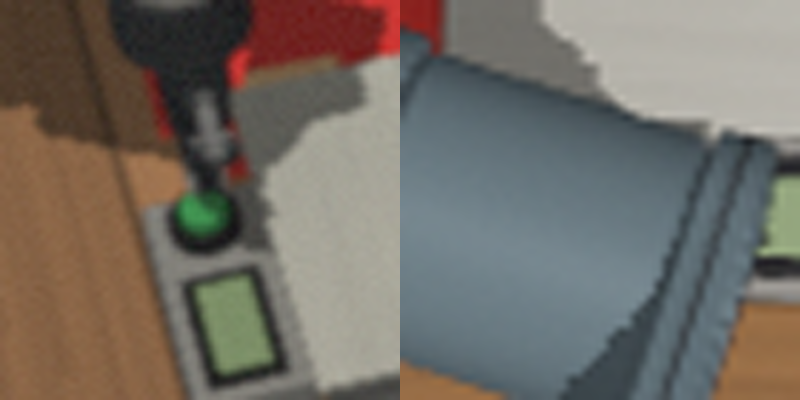

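The crop shows the fingertip at about (205,190), just behind the green key at (203,212), apparently not yet pushing it. I triangulate the key from the starting pictures.

```bash
python3 - <<'E'
from h import *
T=snap('top');S=snap('side')
def green(img,roi):
    h=cv2.cvtColor(img,cv2.COLOR_BGR2HSV);m=(h[...,0]>50)&(h[...,0]<85)&(h[...,1]>110)
    z=np.zeros_like(m);z[roi]=m[roi];p=np.argwhere(z)[:,::-1];return p.mean(0),p.min(0),p.max(0),len(p)
t=green(cv2.imread('pics/top0.png'),np.s_[240:268,215:245]);s=green(cv2.imread('pics/side0.png'),np.s_[178:205,190:220]);n=green(S['img'][...,::-1].copy(),np.s_[178:205,190:220])
print(t,s,n)
for z in(50,56,62,68): print(z,ray(T,[t[0]],z)[0],ray(S,[s[0]],z)[0])
print(proj(S,[[446,-11,62],[446,-11,56],[460,-11,62],[432,-11,62],[446,3,62],[446,-25,62]]).round(1))
# calibration check with platter corner vs side camera
print(proj(S,[[472,-169,80],[672,-171,80]]).round(1))
E
```

```text
(array([230.48611111, 253.81944444]), array([226, 250]), array([235, 258]), 72) (array([204.11320755, 191.79245283]), array([200, 189]), array([208, 195]), 53) (array([204.20754717, 192.11320755]), array([200, 189]), array([208, 195]), 53)
50 [444.68469817 -10.6574291   50.        ] [444.98364156  -5.91277048  50.        ]
56 [444.88449943 -11.03291098  56.        ] [444.36917248 -10.98072243  56.        ]
62 [445.0843007  -11.40839286  62.        ] [443.75470341 -16.04867437  62.        ]
68 [445.28410196 -11.78387474  68.        ] [443.14023434 -21.11662632  68.        ]
[[204.4 190.5]
 [204.6 191.7]
 [208.6 189.5]
 [200.2 191.5]
 [203.4 187.3]
 [205.4 193.7]]
[[224.6 223.1]
 [287.7 207.3]]
```

Call:
send_rows([
  [0,0,0,0,0,1,0],
  [0,0,0,0,0,1,0],
  [0,0,0,0,0,0,0],
  [0,0,0,0,0,0,0],
])

```text
t: 20.68
tool_pos: [447.9, -10.9, 52.3]
orientation: [180.0, -0.0, -179.6]
force: [-0.2, -0.8, 0.8]
gripper_width: 0.2
grasp_force: 0.0
```

```bash
cat >> h.py <<'E'
def green(img,roi=np.s_[178:205,190:220]):
    h=cv2.cvtColor(img,cv2.COLOR_RGB2HSV);m=(h[...,0]>50)&(h[...,0]<85)&(h[...,1]>110)
    z=np.zeros_like(m);z[roi]=m[roi];p=np.argwhere(z)[:,::-1];return p.mean(0).round(2),p.min(0),p.max(0),len(p)
E
python3 - <<'E'
from h import *
for i in range(3): print(green(snap('side')['img']))
s=manip.get_state();print(s['force'],s['tool_pos'],s['tau'])
E
```

```text
(array([204.15, 192.17]), array([200, 189]), array([208, 195]), 48)
(array([204.2 , 192.08]), array([200, 189]), array([208, 195]), 50)
(array([204.22, 192.12]), array([200, 189]), array([208, 195]), 49)
[-0.14471745  0.08262153  0.19173221] [448.0194129  -10.8882267   52.40286071] [-9.74383147e-04 -3.68952262e+01 -2.17008859e+01 -5.23165490e-04
  1.89876191e-03 -3.07891764e-05]
```

Call:
send_rows([
  [0,0,0,0,0,1,0],
  [0,0,0,0,0,1,0],
  [0,0,0,0,0,1,0],
  [0,0,0,0,0,0,0],
  [0,0,0,0,0,0,0],
])

```text
t: 21.25
tool_pos: [447.9, -10.9, 49.3]
orientation: [180.0, -0.0, -179.6]
force: [0.3, 0.0, 0.3]
gripper_width: 0.2
grasp_force: 0.0
```

```bash
python3 - <<'E'
from h import *
for i in range(2): print(green(snap('side')['img']))
S=snap('side');s=S['img'][160:205,180:230]
cv2.imwrite('pics/key2.png',cv2.resize(s,(500,450),interpolation=cv2.INTER_CUBIC)[...,::-1])
s=manip.get_state();print(s['force'],s['tool_pos'],s['gripper_width'])
E
```

```text
(array([204.11, 192.38]), array([200, 190]), array([208, 195]), 45)
(array([204.11, 192.38]), array([200, 190]), array([208, 195]), 45)
[ 1.37476853 -0.0949025  -0.0062737 ] [448.0260313  -10.88414812  49.41335048] -0.49286774004238243
```

View pics/key2.png

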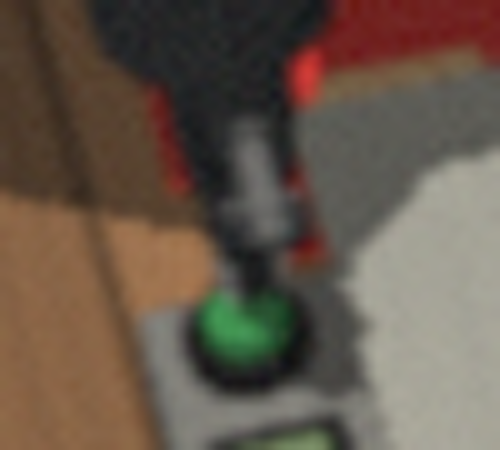

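The tip at (255,308) is just reaching the top of the green cap, so the physical fingertip sits about 10 mm above the reported TCP. I keep going down.

Call:
send_rows([
  [0,0,0,0,0,1,0],
  [0,0,0,0,0,1,0],
  [0,0,0,0,0,1,0],
  [0,0,0,0,0,0,0],
  [0,0,0,0,0,0,0],
])

```text
t: 21.82
tool_pos: [447.9, -10.9, 46.3]
orientation: [180.0, -0.0, -179.6]
force: [0.4, -0.5, 1.2]
gripper_width: 0.3
grasp_force: 0.0
```

Call:
send_rows([
  [0,0,0,0,0,1,0],
  [0,0,0,0,0,1,0],
  [0,0,0,0,0,0,0],
  [0,0,0,0,0,0,0],
])

```text
t: 22.15
tool_pos: [447.9, -10.9, 44.3]
orientation: [180.0, -0.0, -179.6]
force: [-0.2, 0.2, -0.2]
gripper_width: 0.2
grasp_force: 0.0
```

```bash
python3 - <<'E'
from h import *
print(green(snap('side')['img']))
F=[]
for i in range(6): snap('side');s=manip.get_state();F.append(s['force'])
print(np.mean(F,0),s['tool_pos'])
E
```

```text
(array([204.  , 192.69]), array([200, 190]), array([208, 195]), 35)
[-0.09059087  0.18179965 -0.1996339 ] [448.01178207 -10.88559904  44.45116131]
```

Call:
send_rows([
  [0,0,0,0,0,1,0],
  [0,0,0,0,0,1,0],
  [0,0,0,0,0,1,0],
  [0,0,0,0,0,0,0],
  [0,0,0,0,0,0,0],
])

```text
t: 22.92
tool_pos: [447.9, -10.9, 41.3]
orientation: [180.0, -0.0, -179.6]
force: [0.6, 0.9, 0.5]
gripper_width: -0.3
grasp_force: 0.0
```

```bash
python3 - <<'E'
from h import *
S=snap('side');print(green(S['img']))
s=S['img'][160:205,180:230]
cv2.imwrite('pics/key3.png',cv2.resize(s,(500,450),interpolation=cv2.INTER_CUBIC)[...,::-1])
s=manip.get_state();print(s['force'],s['tool_pos'],s['q'])
E
```

```text
(array([203.97, 193.03]), array([200, 190]), array([209, 195]), 35)
[ 0.55628201  0.50842493 -0.04467887] [447.94067733 -10.87023501  41.34113254] [-1.57055899e+01  1.55325699e+01  1.13826367e+02 -1.83573670e-03
  5.06514876e+01 -1.06089963e+02]
```

View pics/key3.png

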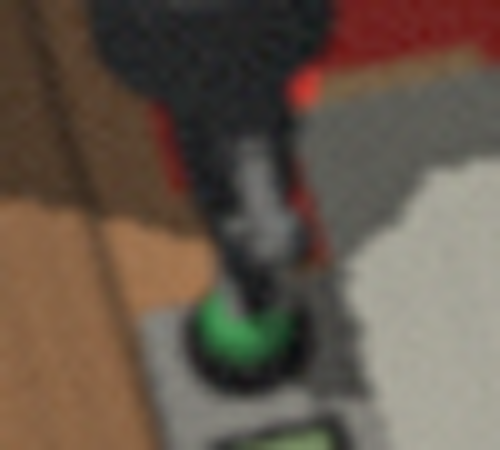

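Call:
send_rows([
  [0,0,0,0,0,1,0],
  [0,0,0,0,0,1,0],
  [0,0,0,0,0,1,0],
  [0,0,0,0,0,0,0],
  [0,0,0,0,0,0,0],
])

```text
t: 23.38
tool_pos: [447.9, -10.9, 38.3]
orientation: [180.0, -0.0, -179.6]
force: [-0.5, 0.1, -1.0]
gripper_width: 0.0
grasp_force: 0.0
```

Call:
send_rows([
  [0,0,0,0,0,1,0],
  [0,0,0,0,0,1,0],
  [0,0,0,0,0,1,0],
  [0,0,0,0,0,0,0],
  [0,0,0,0,0,0,0],
])

```text
t: 23.8
tool_pos: [448.1, -10.9, 35.5]
orientation: [-180.0, 0.0, -179.6]
force: [-0.8, -0.3, 3.7]
gripper_width: 0.0
grasp_force: 1.3
```

```bash
python3 - <<'E'
from h import *
S=snap('side');print(green(S['img']))
s=manip.get_state();print(s['force'],s['torque'],s['tool_pos'],s['tau'].round(2))
# dark tip: lowest dark pixels above green column
h=hsvof(S)
for r in range(183,197): print(r,h[r,199:211,2].tolist(),h[r,199:211,1].tolist())
E
```

```text
(array([203.2 , 193.44]), array([200, 191]), array([208, 195]), 25)
[0.0190606  0.67188145 1.41861508] [0.04955537 0.08067882 0.01535295] [448.143384   -10.93228307  35.5383636 ] [-4.000e-02 -3.639e+01 -2.014e+01 -1.000e-02 -1.000e-01  0.000e+00]
183 [101, 82, 49, 51, 73, 95, 102, 105, 109, 87, 75, 76] [126, 115, 47, 15, 7, 8, 10, 10, 9, 12, 24, 91]
184 [148, 127, 72, 50, 66, 81, 92, 107, 105, 89, 67, 59] [124, 120, 92, 5, 15, 9, 11, 7, 7, 9, 4, 43]
185 [161, 142, 90, 46, 52, 59, 76, 100, 107, 97, 70, 48] [128, 126, 110, 33, 10, 4, 7, 3, 2, 5, 11, 0]
186 [161, 149, 104, 53, 47, 56, 62, 84, 92, 83, 59, 45] [130, 120, 110, 48, 11, 18, 8, 12, 8, 9, 13, 23]
187 [163, 154, 122, 64, 41, 49, 54, 57, 63, 64, 49, 54] [128, 126, 105, 68, 25, 21, 5, 4, 8, 12, 26, 28]
188 [160, 144, 104, 60, 39, 31, 41, 44, 48, 67, 73, 70] [134, 124, 105, 43, 20, 16, 19, 6, 16, 11, 21, 18]
189 [144, 112, 92, 85, 64, 36, 30, 36, 44, 61, 66, 66] [120, 112, 72, 36, 12, 0, 34, 28, 0, 4, 15, 12]
190 [104, 92, 123, 115, 94, 54, 31, 27, 44, 51, 52, 58] [86, 100, 108, 60, 16, 14, 16, 19, 12, 5, 20, 13]
191 [68, 98, 132, 126, 99, 57, 37, 39, 48, 54, 46, 38] [38, 130, 122, 69, 15, 22, 28, 39, 58, 28, 6, 7]
192 [55, 100, 140, 137, 115, 82, 54, 60, 67, 58, 42, 36] [60, 135, 128, 95, 44, 44, 76, 85, 95, 106, 49, 7]
193 [42, 85, 130, 144, 138, 123, 88, 79, 79, 65, 32, 28] [73, 132, 139, 127, 111, 120, 127, 132, 132, 110, 64, 9]
194 [44, 66, 101, 122, 133, 126, 100, 79, 66, 49, 33, 26] [23, 112, 136, 142, 140, 138, 143, 136, 135, 120, 54, 39]
195 [44, 37, 66, 84, 101, 106, 83, 67, 46, 27, 25, 32] [12, 34, 97, 127, 131, 135, 132, 110, 105, 19, 10, 8]
196 [56, 30, 36, 48, 57, 63, 51, 43, 33, 10, 34, 42] [9, 34, 28, 53, 85, 97, 100, 47, 62, 26, 45, 18]
```

Call:
send_rows([
  [0,0,0,0,0,1,0],
  [0,0,0,0,0,1,0],
  [0,0,0,0,0,0,0],
  [0,0,0,0,0,0,0],
])

```text
t: 24.18
tool_pos: [448.2, -10.9, 33.5]
orientation: [-180.0, 0.0, -179.6]
force: [-0.8, 0.6, 4.0]
gripper_width: -0.2
grasp_force: 1.9
```

Call:
send_rows([
  [0,0,0,0,0,1,0],
  [0,0,0,0,0,1,0],
  [0,0,0,0,0,0,0],
  [0,0,0,0,0,0,0],
])

```text
t: 24.52
tool_pos: [448.1, -10.9, 31.6]
orientation: [-180.0, 0.0, -179.6]
force: [-0.6, 0.7, 7.1]
gripper_width: 0.0
grasp_force: 3.3
```

Call:
send_rows([
  [0,0,0,0,0,1,0],
  [0,0,0,0,0,1,0],
  [0,0,0,0,0,0,0],
  [0,0,0,0,0,0,0],
])

```text
t: 24.85
tool_pos: [448.3, -11.0, 31.3]
orientation: [-180.0, 0.1, -179.6]
force: [-7.0, 1.4, 25.9]
gripper_width: 0.0
grasp_force: 12.8
```

The key bottomed out (spring force 1→7 N, then a hard stop at 26 N), so it is fully pressed. The real fingertip lies about 25 mm behind the reported TCP. Next I lift and go behind the cover.

Call:
send_rows([
  [0,0,0,0,0,-10,0],
  [0,0,0,0,0,-20,0],
  [0,0,0,0,0,-35,0],
  [0,0,0,0,0,-35,0],
  [0,0,0,0,0,-35,0],
  [0,0,0,0,0,-35,0],
  [0,0,0,0,0,-30,0],
  [0,0,0,-14,28,0,0],
  [0,0,0,-14,28,0,0],
  [0,0,0,-14,28,0,0],
  [0,0,0,-14,28,0,0],
  [0,0,0,-14,28,0,0],
  [0,0,0,-14,28,0,0],
  [0,0,0,-14,28,0,0],
  [0,0,0,-14,28,0,0],
  [0,0,0,-14,28,0,0],
  [0,0,0,0,4,0,0],
  [0,0,0,0,0,0,0],
  [0,0,0,0,0,0,0],
])

```text
t: 26.43
tool_pos: [571.6, 245.7, 228.4]
orientation: [-179.9, -0.1, -179.6]
force: [0.0, -0.4, -0.3]
gripper_width: -0.3
grasp_force: 0.0
```

```bash
python3 - <<'E'
from h import *
T=snap('top','t5.png');S=snap('side','s5.png');s=manip.get_state();print(s['tool_pos'],s['orientation'])
print(proj(S,[s['tool_pos'],s['tool_pos']+[0,0,25]]), proj(T,[s['tool_pos']]))
for th in (1.45,1.55,1.65,1.75):
    y=182-130*np.cos(th)+4;z=72+130*np.sin(th); print(th,proj(T,[[472,y,z],[682,y,z]]).round(1).tolist(),proj(S,[[472,y,z],[682,y,z]]).round(1).tolist())
img=np.hstack([cv2.resize(T['img'][140:260,140:230],None,fx=4,fy=4),cv2.resize(S['img'][60:180,170:290],None,fx=4,fy=4)])[...,::-1]
cv2.imwrite('pics/cov.png',cv2.resize(img,None,fx=.9,fy=.9)); print(img.shape)
E
```

```text
[571.78362257 244.82710304 229.11366098] [-1.79961190e+02 -5.29002259e-02 -1.79665242e+02]
[[218.83423427  94.2722938 ]
 [218.32760768  88.24641104]] [[133.09308496 205.70173851]]
1.45 [[161.1, 243.6], [164.6, 167.5]] [[195.5, 120.6], [256.8, 107.7]]
1.55 [[156.3, 243.5], [159.9, 167.3]] [[194.6, 117.9], [255.7, 105.2]]
1.65 [[151.6, 243.3], [155.2, 167.2]] [[193.8, 115.6], [254.5, 102.9]]
1.75 [[147.1, 243.2], [150.8, 167.2]] [[193.0, 113.6], [253.4, 101.0]]
(480, 840, 3)
```

View pics/cov.png

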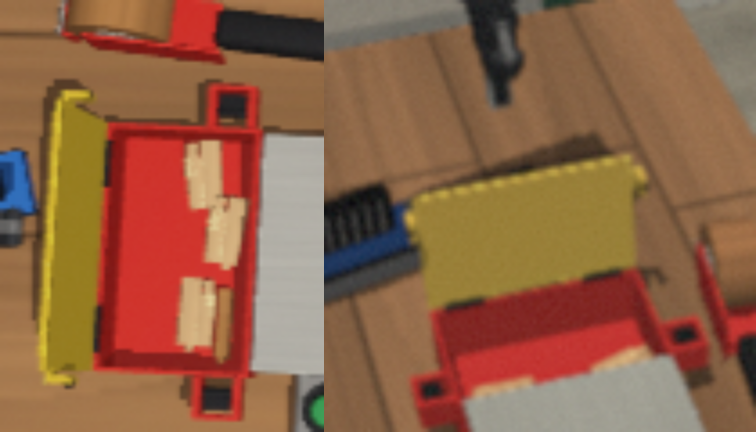

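Call:
send_rows([
  [0,0,0,-4,0,20,0],
  [0,0,0,0,0,30,0],
  [0,0,0,0,0,30,0],
  [0,0,0,0,0,0,0],
  [0,0,0,0,-10,0,0],
  [0,0,0,0,-10,0,0],
  [0,0,0,0,-10,0,0],
  [0,0,0,0,-10,0,0],
  [0,0,0,0,-12,0,0],
  [0,0,0,0,-12,0,0],
  [0,0,0,0,-12,0,0],
  [0,0,0,0,0,0,0],
])

```text
t: 27.53
tool_pos: [577.0, 167.1, 149.6]
orientation: [-179.9, 0.0, -179.7]
force: [-0.2, -0.7, -0.5]
gripper_width: -0.0
grasp_force: 0.0
```

```bash
cat >> h.py <<'E'
def yell(c):
    h=hsvof(c);m=(h[...,0]>22)&(h[...,0]<33)&(h[...,1]>180)&(h[...,2]>80);p=np.argwhere(m)
    r={}
    return [(u if True else 0, p[p[:,0]==u][:,1].min(),p[p[:,0]==u][:,1].max()) for u in (175,190,205,220,235) if (p[:,0]==u).any()]
E
python3 - <<'E'
from h import *
print(yell(dict(img=cv2.cvtColor(cv2.imread('pics/top0.png'),cv2.COLOR_BGR2RGB))))
T=snap('top');print(yell(T))
for th in (.8,1.,1.2,1.3,1.4): 
    y=182-130*np.cos(th);z=72+130*np.sin(th); print(th,proj(T,[[577,y,z]]).round(1))
E
```

```text
[(175, np.int64(155), np.int64(168)), (190, np.int64(154), np.int64(168)), (205, np.int64(152), np.int64(166)), (220, np.int64(152), np.int64(165)), (235, np.int64(151), np.int64(165))]
[(175, np.int64(169), np.int64(174)), (190, np.int64(168), np.int64(173)), (220, np.int64(166), np.int64(171)), (235, np.int64(165), np.int64(170))]
0.8 [[193.3 206.9]]
1.0 [[185.2 206.3]]
1.2 [[176.2 205.8]]
1.3 [[171.5 205.6]]
1.4 [[166.7 205.4]]
```

The cover has moved to about 1.28 rad, as planned. I continue the arc.

Call:
send_rows([
  [0,0,0,0,-13,5,0],
  [0,0,0,0,-13,5,0],
  [0,0,0,0,-10.5,8.5,0],
  [0,0,0,0,-10.5,8.5,0],
  [0,0,0,0,-8.5,11,0],
  [0,0,0,0,-8.5,11,0],
  [0,0,0,0,-5,12.5,0],
  [0,0,0,0,-5,12.5,0],
  [0,0,0,0,0,0,0],
  [0,0,0,0,0,0,0],
])

```text
t: 28.42
tool_pos: [576.2, 95.1, 74.0]
orientation: [-180.0, -0.2, -179.7]
force: [-0.3, -0.3, -0.3]
gripper_width: 0.1
grasp_force: 0.0
```

Call:
send_rows([
  [0,0,0,0,-8,4,0],
  [0,0,0,0,-8,4,0],
  [0,0,0,0,0,4,0],
  [0,0,0,0,0,3,0],
  [0,0,0,0,0,3,0],
  [0,0,0,0,0,2,0],
  [0,0,0,0,0,0,0],
  [0,0,0,0,0,0,0],
])

```text
t: 29.08
tool_pos: [577.5, 79.7, 55.5]
orientation: [180.0, 0.0, -179.6]
force: [-1.0, -0.4, -0.0]
gripper_width: -0.0
grasp_force: 0.0
```

Call:
send_rows([
  [0,0,0,0,0,2,0],
  [0,0,0,0,0,2,0],
  [0,0,0,0,0,1,0],
  [0,0,0,0,0,1,0],
  [0,0,0,0,0,0,0],
  [0,0,0,0,0,0,0],
])

```text
t: 29.58
tool_pos: [577.7, 79.9, 51.4]
orientation: [-180.0, 0.1, -179.6]
force: [-4.5, -2.4, 15.5]
gripper_width: 0.3
grasp_force: 8.0
```

Call:
send_rows([
  [0,0,0,0,0,1,0],
  [0,0,0,0,0,1,0],
  [0,0,0,0,0,0,0],
  [0,0,0,0,0,0,0],
])

```text
t: 29.92
tool_pos: [577.8, 79.9, 51.2]
orientation: [-180.0, 0.1, -179.6]
force: [-10.0, -1.5, 28.6]
gripper_width: -0.1
grasp_force: 14.2
```

The cover hit a hard stop at 28 N with the tip at shut height. I lift off, then check the cover and remeasure the cartons.

Call:
send_rows([
  [0,0,0,0,0,-10,0],
  [0,0,0,0,0,-25,0],
  [0,0,0,0,0,-35,0],
  [0,0,0,0,0,-35,0],
  [0,0,0,0,0,-35,0],
  [0,0,0,0,0,-20,85],
  [0,0,0,0,0,0,85],
  [0,0,0,0,0,0,85],
  [0,0,0,0,0,0,85],
])

```text
t: 30.67
tool_pos: [576.6, 80.2, 206.1]
orientation: [180.0, -0.1, -179.6]
force: [-0.1, 0.2, -0.5]
gripper_width: 48.2
grasp_force: 0.0
```

```bash
python3 - <<'E'
from h import *
T=snap('top','t6.png');S=snap('side','s6.png');s=manip.get_state();print(s['tool_pos'])
# cover: yellow in side view vs projected shut corners
def ycorners(c):
    h=hsvof(c);m=(h[...,0]>22)&(h[...,0]<33)&(h[...,1]>150)&(h[...,2]>80)
    k=max(comps(c,m,50),key=lambda a:a[1]);p=np.argwhere(k[0])[:,::-1];return p.min(0),p.max(0),k[1]
for nm,c in(('T',T),('S',S)):
    print(nm,ycorners(c))
    for th in(0,.06,.12):
        y=182-130*np.cos(th);z=76+130*np.sin(th);print(th,proj(c,[[472,y,z],[682,y,z],[472,182,76],[682,182,76]]).round(1).tolist())
for g in[(578,-298),(576,-429),(445,-303)]:
    h=hsvof(T); w=((h[...,1]<60)&(h[...,2]>120))|((h[...,0]>100)&(h[...,0]<125)&(h[...,1]>90)&(h[...,2]>80))
    w=cv2.morphologyEx(w.astype(np.uint8),cv2.MORPH_OPEN,np.ones((2,2)))>0
    k=near(T,w,[g[0],g[1],60],21); print(g,k.sum(),fit([(T,hullmask(k))],[box(90,60,0,60)],(g[0],g[1],0)), end=' ')
    wr=ray(T,np.argwhere(k)[:,::-1],60)[:,:2].astype(np.float32); print(np.round(np.array(cv2.minAreaRect(wr)[0]),1),np.round(cv2.minAreaRect(wr)[1],1),cv2.minAreaRect(wr)[2])
E
```

```text
[576.2539779   80.12073413 205.31007198]
T (array([165, 214]), array([183, 243]), np.int32(441))
0 [[209.3, 244.3], [211.8, 174.8], [166.1, 243.1], [169.2, 173.7]]
0.06 [[209.0, 244.3], [211.5, 174.4], [166.1, 243.1], [169.2, 173.7]]
0.12 [[208.4, 244.4], [211.0, 174.0], [166.1, 243.1], [169.2, 173.7]]
S (array([202, 147]), array([226, 170]), np.int32(251))
0 [[207.3, 172.0], [267.6, 157.9], [198.6, 145.8], [256.0, 133.0]]
0.06 [[207.1, 170.3], [267.6, 156.2], [198.6, 145.8], [256.0, 133.0]]
0.12 [[206.8, 168.6], [267.6, 154.4], [198.6, 145.8], [256.0, 133.0]]
(578, -298) 447 (array([ 577.3, -297.4,  -12.9]), np.float64(0.029)) [ 576.  -294.2] [62.9 92.3] 78.1971206665039
(576, -429) 444 (array([ 575.7, -430.7,  181.5]), np.float64(0.143)) [ 573.7 -425. ] [62.5 89.5] 87.5694580078125
(445, -303) 224 (array([ 439.4, -268.3,   39.4]), np.float64(0.708)) [ 440.3 -262.2] [90.3 45.1] 20.80832862854004
```

```bash
python3 - <<'E'
from h import *
T=snap('top')
for g in[(440,-262),(430,-250)]:
    h=hsvof(T); w=((h[...,1]<60)&(h[...,2]>120))|((h[...,0]>100)&(h[...,0]<125)&(h[...,1]>90)&(h[...,2]>80))
    w=cv2.morphologyEx(w.astype(np.uint8),cv2.MORPH_OPEN,np.ones((2,2)))>0
    k=near(T,w,[g[0],g[1],60],20); print(g,k.sum(),fit([(T,hullmask(k))],[box(90,60,0,60)],(g[0],g[1],0)), end=' ')
    wr=ray(T,np.argwhere(k)[:,::-1],60)[:,:2].astype(np.float32); print(cv2.minAreaRect(wr))
w=near(T,w,[520,-350,60],70);print([(a,ray(T,[ce],60)[0].round(),) for _,a,ce in comps(T,w,20)])
E
```

```text
(440, -262) 430 (array([ 436.8, -256.4,   21.2]), np.float64(0.024)) ((437.13751220703125, -254.11363220214844), (90.48653411865234, 61.85884094238281), 21.24147605895996)
(430, -250) 430 (array([ 436.9, -256.6,   21.3]), np.float64(0.026)) ((437.13751220703125, -254.11363220214844), (90.48653411865234, 61.85884094238281), 21.24147605895996)
[(np.int32(23), array([ 640., -521.,   60.])), (np.int32(469), array([ 539., -158.,   60.])), (np.int32(234), array([ 579., -275.,   60.])), (np.int32(212), array([ 572., -314.,   60.])), (np.int32(236), array([ 575., -406.,   60.])), (np.int32(207), array([ 573., -445.,   60.])), (np.int32(201), array([ 443., -274.,   60.])), (np.int32(229), array([ 431., -236.,   60.]))]
```

The third carton was knocked from (445,-303) to about (437,-256), yaw 21°. The other two are at (577,-297), yaw -13°, and (576,-428), yaw about 1°. I fetch the (577,-297) one first.

Call:
send_rows([
  [0,0,0,0,-20,0,85],
  [0,0,0,0,-34,0,85],
  [0,0,0,0,-34,0,85],
  [0,0,0,0,-34,0,85],
  [0,0,0,0,-34,0,85],
  [0,0,0,0,-34,0,85],
  [0,0,0,0,-34,0,85],
  [0,0,0,0,-34,0,85],
  [0,0,0,0,-34,0,85],
  [0,0,0,0,-34,0,85],
  [0,0,0,0,-34,0,85],
  [0,0,0,0,-17,0,85],
  [0,0,6.7,0,0,0,85],
  [0,0,6.7,0,0,0,85],
  [0,0,0,0,0,0,85],
  [0,0,0,0,0,0,85],
])

```text
t: 32.15
tool_pos: [579.7, -296.5, 206.4]
orientation: [179.9, -0.1, 167.2]
force: [0.8, 0.0, 0.8]
gripper_width: 85.0
grasp_force: 0.0
```

```bash
python3 - <<'E'
from h import *
T=snap('top','t7.png');S=snap('side','s7.png');s=manip.get_state();print(s['tool_pos'],s['orientation'],s['gripper_width'])
def ycorners(c):
    h=hsvof(c);m=(h[...,0]>22)&(h[...,0]<33)&(h[...,1]>150)&(h[...,2]>80)
    k=max(comps(c,m,50),key=lambda a:a[1]);p=np.argwhere(k[0])[:,::-1];q=cv2.boxPoints(cv2.minAreaRect(p.astype(np.float32)));return q.round(1).tolist(),k[1]
print(ycorners(T));print(ycorners(S))
E
```

```text
[ 579.88813017 -296.29258768  206.91627861] [ 1.79972011e+02 -4.94261250e-02  1.67203210e+02] 85.01941848988747
([[164.10000610351562, 244.60000610351562], [169.1999969482422, 169.5], [212.39999389648438, 172.39999389648438], [207.1999969482422, 247.60000610351562]], np.int32(2831))
([[199.8000030517578, 144.0], [256.3999938964844, 134.60000610351562], [260.3999938964844, 158.3000030517578], [203.8000030517578, 167.6999969482422]], np.int32(964))
```

Call:
send_rows([
  [0,0,0,2.5,0,20,85],
  [0,0,0,0,0,35,85],
  [0,0,0,0,0,35,85],
  [0,0,0,0,0,35,85],
  [0,0,0,0,0,30,85],
  [0,0,0,0,0,20,85],
  [0,0,0,0,0,15,85],
  [0,0,0,0,0,10,85],
  [0,0,0,0,0,5,85],
  [0,0,0,0,0,0,85],
  [0,0,0,0,0,0,85],
])

```text
t: 33.17
tool_pos: [578.1, -296.6, 3.2]
orientation: [-180.0, 0.1, 167.0]
force: [-0.3, -0.1, 0.9]
gripper_width: 84.7
grasp_force: 0.0
```

Call:
send_rows([
  [0,0,0,0,0,4,85],
  [0,0,0,0,0,3,85],
  [0,0,0,0,0,0,85],
  [0,0,0,0,0,0,50],
  [0,0,0,0,0,0,50],
  [0,0,0,0,0,0,50],
  [0,0,0,0,0,0,50],
  [0,0,0,0,0,0,50],
], squeeze=90)

```text
t: 33.83
tool_pos: [578.1, -296.8, -3.8]
orientation: [-180.0, 0.1, 167.0]
force: [0.8, 0.1, 5.4]
gripper_width: 58.9
grasp_force: 97.2
```

Call:
send_rows([
  [0,0,0,0,0,-10,50],
  [0,0,0,0,0,-20,50],
  [0,0,0,0,0,-30,50],
  [0,0,-6,0,0,-30,50],
  [0,0,-6,0,0,-25,50],
  [0,0,0,0,0,0,50],
  [0,0,0,-2,15,0,50],
  [0,0,0,-5,30,0,50],
  [0,0,0,-5,30,0,50],
  [0,0,0,-5,30,0,50],
  [0,0,0,-5,30,0,50],
  [0,0,0,-5,30,0,50],
  [0,0,0,-5,30,0,50],
  [0,0,0,-5,30,0,50],
  [0,0,0,-4,30,0,50],
  [0,0,0,0,28,0,50],
  [0,0,0,0,0,0,50],
  [0,0,0,0,0,0,50],
])

```text
t: 35.33
tool_pos: [621.9, -11.6, 108.7]
orientation: [180.0, -0.2, 179.1]
force: [0.1, -1.0, -2.5]
gripper_width: 58.9
grasp_force: 97.0
```

Call:
send_rows([
  [0,0,0,-2,-3,10,50],
  [0,0,0,0,0,12,50],
  [0,0,0,0,0,6,50],
  [0,0,0,0,0,2,50],
  [0,0,0,0,0,1,50],
  [0,0,0,0,0,0,50],
  [0,0,0,0,0,0,50],
])

```text
t: 35.92
tool_pos: [625.7, -17.7, 79.6]
orientation: [-180.0, 0.0, 178.9]
force: [-0.0, 0.3, -1.1]
gripper_width: 59.1
grasp_force: 97.0
```

Call:
send_rows([
  [0,0,0,0,0,1,50],
  [0,0,0,0,0,1,50],
  [0,0,0,0,0,0,50],
  [0,0,0,0,0,0,50],
])

```text
t: 36.25
tool_pos: [625.5, -17.2, 77.6]
orientation: [-180.0, 0.0, 179.0]
force: [-0.4, -0.1, -1.6]
gripper_width: 59.1
grasp_force: 97.0
```

Call:
send_rows([
  [0,0,0,0,0,1,50],
  [0,0,0,0,0,1,50],
  [0,0,0,0,0,0,50],
  [0,0,0,0,0,0,50],
])

```text
t: 36.58
tool_pos: [625.7, -17.2, 76.2]
orientation: [-180.0, 0.0, 179.0]
force: [-0.7, 0.3, 5.3]
gripper_width: 58.8
grasp_force: 97.3
```

Call:
send_rows([
  [0,0,0,0,0,0,85],
  [0,0,0,0,0,0,85],
  [0,0,0,0,0,0,85],
  [0,0,0,0,0,0,85],
  [0,0,0,0,0,-10,85],
  [0,0,0,0,0,-30,85],
  [0,0,0,0,0,-35,85],
  [0,0,0,0,0,-30,85],
])

```text
t: 37.25
tool_pos: [625.5, -17.2, 182.6]
orientation: [-180.0, 0.0, 179.0]
force: [0.5, -0.6, 0.5]
gripper_width: 84.8
grasp_force: 0.0
```

Call:
send_rows([
  [0,0,0,18.4,-24.2,0,85],
  [0,0,0,18.4,-24.2,0,85],
  [0,0,0,18.4,-24.2,0,85],
  [0,0,0,18.4,-24.2,0,85],
  [0,0,0,18.4,-24.2,0,85],
  [0,0,0,18.4,-24.2,0,85],
  [0,0,0,18.4,-24.2,0,85],
  [0,0,0,18.4,-24.2,0,85],
  [0,0,0,18.4,-24.2,0,85],
  [0,0,0,18.4,-24.2,0,85],
  [0,0,-5.5,0,0,0,85],
  [0,0,-5.5,0,0,0,85],
  [0,0,-5.5,0,0,0,85],
  [0,0,-5.5,0,0,0,85],
  [0,0,0,0,0,0,85],
  [0,0,0,0,0,0,85],
])

```text
t: 38.58
tool_pos: [437.3, -256.1, 181.0]
orientation: [-180.0, 0.0, -159.2]
force: [-0.2, -0.1, -0.2]
gripper_width: 84.9
grasp_force: 0.0
```

```bash
cat >> h.py <<'E'
def cfit(T,g,z0=0,r=21):
    h=hsvof(T); w=((h[...,1]<60)&(h[...,2]>(120 if z0<50 else 195)))|((h[...,0]>100)&(h[...,0]<125)&(h[...,1]>90)&(h[...,2]>80))
    w=cv2.morphologyEx(w.astype(np.uint8),cv2.MORPH_OPEN,np.ones((2,2)))>0
    k=near(T,w,[g[0],g[1],z0+60],r); 
    if k.sum()<30: return 'few',k.sum()
    return k.sum(),fit([(T,hullmask(k))],[box(90,60,z0,z0+60)],(g[0],g[1],0))
E
python3 - <<'E'
from h import *
T=snap('top','t8.png');S=snap('side','s8.png');s=manip.get_state();print(s['tool_pos'],s['orientation'])
print('C',cfit(T,(437,-256)));print('B',cfit(T,(576,-427)));print('A',cfit(T,(625,-17),80,22))
h=hsvof(T);o=ortho(T,560,690,-60,40,140);hh=cv2.cvtColor(o,cv2.COLOR_BGR2HSV);print(hh[::16,::10,1],hh[::16,::10,2])
E
```

```text
[ 437.28280213 -255.93948637  180.77486099] [-1.79976954e+02  1.40647616e-02 -1.59158394e+02]
C (np.int64(551), (array([ 430.9, -262.2,   16.2]), np.float64(0.365)))
B (np.int64(445), (array([ 575.8, -430.3,  181.2]), np.float64(0.142)))
A (np.int64(417), (array([625.1, -19.8,   2. ]), np.float64(0.107)))
[[136 136 137 135 137 135 136 138 137 138]
 [137 133 136 143 135 125 134 133 134 140]
 [ 14  17  18  21  20  47 102  34 163   3]
 [ 12  15  16  12  20  51 103  33 109  18]
 [ 15  14  17  16  18  48 103  24  20  21]
 [ 18  14  16  23  19  51 100  18  19  22]
 [ 16  17  21  21  20  57 102  23  19  19]
 [ 12  16  15  15  21  20  91  57  24  18]
 [ 13  17  17  17  17  15  15  15  15  18]] [[144 144 143 144 145 144 144 144 143 144]
 [112  88  88  84  85  90  97 146 143 146]
 [160 179 142 190 231 219 209 231 144 164]
 [192 182 110 209 229 217 210 233 157 181]
 [184 182 119 195 230 221 211 227 229 170]
 [172 179 126 185 228 219 212 228 231 162]
 [176 182 109 204 229 218 213 228 230 173]
 [188 180 181 181 158 165 129 142 150 169]
 [193 184 183 183 183 182 182 183 173 115]]
```

Call:
send_rows([
  [0,0,0,0,0,20,85],
  [0,0,0,0,0,35,85],
  [0,0,0,0,0,35,85],
  [0,0,0,0,0,30,85],
  [0,0,0,0,0,25,85],
  [0,0,0,0,0,20,85],
  [0,0,0,0,0,12,85],
  [0,0,0,0,0,5,85],
  [0,0,0,0,0,2,85],
  [0,0,0,0,0,0,85],
  [0,0,0,0,0,0,50],
  [0,0,0,0,0,0,50],
  [0,0,0,0,0,0,50],
  [0,0,0,0,0,0,50],
  [0,0,0,0,0,0,50],
])

```text
t: 39.93
tool_pos: [438.0, -256.6, -2.2]
orientation: [-179.9, 0.1, -159.0]
force: [-0.5, 0.8, 5.6]
gripper_width: 59.1
grasp_force: 97.3
```

Call:
send_rows([
  [0,0,0,0,0,-10,50],
  [0,0,0,0,0,-20,50],
  [0,0,5.5,0,0,-30,50],
  [0,0,5.5,0,0,-30,50],
  [0,0,5.5,0,0,-22,50],
  [0,0,5.5,0,0,0,50],
  [0,0,0,-10,15,0,50],
  [0,0,0,-10,30,0,50],
  [0,0,0,-10,30,0,50],
  [0,0,0,-10,30,0,50],
  [0,0,0,-10,30,0,50],
  [0,0,0,-10,30,0,50],
  [0,0,0,-10,30,0,50],
  [0,0,0,-10,30,0,50],
  [0,0,0,-2,15,0,50],
  [0,0,0,0,0,0,50],
  [0,0,0,0,0,0,50],
])

```text
t: 41.35
tool_pos: [523.3, -16.7, 108.9]
orientation: [-180.0, 0.0, 179.1]
force: [0.5, -0.6, -1.9]
gripper_width: 58.9
grasp_force: 97.1
```

Call:
send_rows([
  [0,0,0,0,-2,10,50],
  [0,0,0,0,0,12,50],
  [0,0,0,0,0,6,50],
  [0,0,0,0,0,2,50],
  [0,0,0,0,0,1,50],
  [0,0,0,0,0,1,50],
  [0,0,0,0,0,0,50],
  [0,0,0,0,0,0,50],
])

```text
t: 42.02
tool_pos: [522.0, -20.6, 77.8]
orientation: [-180.0, -0.1, 178.9]
force: [-7.5, 0.4, 14.5]
gripper_width: 58.6
grasp_force: 99.0
```

Call:
send_rows([
  [0,0,0,0,0,-0.5,50],
  [0,0,0,0,0,0,85],
  [0,0,0,0,0,0,85],
  [0,0,0,0,0,0,85],
  [0,0,0,0,0,0,85],
  [0,0,0,0,0,-10,85],
  [0,0,0,0,0,-30,85],
  [0,0,0,0,0,-35,85],
  [0,0,0,0,0,-30,85],
  [0,0,0,0,0,0,85],
])

```text
t: 42.85
tool_pos: [527.4, -20.3, 189.1]
orientation: [-179.8, 0.7, 179.0]
force: [-0.3, -0.3, 0.6]
gripper_width: 85.3
grasp_force: 0.0
```

```bash
python3 - <<'E'
from h import *
T=snap('top','t9.png');s=manip.get_state();print(s['tool_pos'],s['gripper_width'])
o=ortho(T,500,650,-500,-360,60);h=cv2.cvtColor(o,cv2.COLOR_BGR2HSV).astype(int)
for X in(540,560,575,590,605): r=h[650-X,::4];print(X,'V',r[:,2].tolist())
print('y',list(range(-360,-500,-4)))
for Y in(-402,-445): c=h[::4,-360-Y,2];print(Y,c.tolist())
print('x',list(range(650,500,-4)))
E
```

```text
[526.05065989 -20.02154222 186.23114418] 85.00956771427187
540 V [156, 156, 147, 127, 93, 102, 116, 112, 195, 235, 230, 230, 225, 179, 217, 218, 214, 212, 226, 230, 230, 231, 229, 195, 160, 164, 165, 165, 165, 166, 165, 167, 141, 95, 99]
560 V [156, 139, 85, 89, 91, 99, 117, 117, 173, 225, 229, 230, 230, 225, 213, 218, 213, 210, 222, 230, 231, 232, 232, 204, 147, 153, 153, 151, 152, 150, 151, 152, 151, 152, 152]
575 V [162, 144, 92, 95, 96, 101, 116, 119, 153, 222, 232, 233, 233, 228, 216, 216, 212, 209, 219, 229, 229, 229, 231, 205, 159, 159, 158, 159, 159, 159, 159, 158, 158, 158, 158]
590 V [137, 117, 73, 79, 79, 84, 110, 74, 113, 222, 232, 231, 232, 231, 220, 215, 212, 210, 218, 228, 205, 203, 205, 199, 144, 134, 134, 133, 134, 134, 134, 132, 131, 131, 131]
605 V [157, 154, 115, 92, 92, 95, 109, 81, 102, 222, 232, 232, 231, 227, 211, 214, 211, 208, 219, 219, 137, 144, 146, 172, 174, 153, 149, 150, 151, 151, 150, 150, 149, 149, 149]
y [-360, -364, -368, -372, -376, -380, -384, -388, -392, -396, -400, -404, -408, -412, -416, -420, -424, -428, -432, -436, -440, -444, -448, -452, -456, -460, -464, -468, -472, -476, -480, -484, -488, -492, -496]
-402 [155, 156, 157, 157, 156, 140, 85, 212, 230, 232, 233, 233, 231, 230, 230, 232, 232, 231, 232, 233, 232, 230, 230, 230, 229, 231, 230, 229, 237, 166, 145, 157, 153, 151, 152, 160, 169, 173]
-445 [155, 153, 153, 156, 155, 150, 152, 145, 159, 145, 146, 145, 145, 145, 152, 206, 231, 232, 229, 230, 230, 231, 231, 231, 231, 232, 231, 231, 231, 215, 150, 155, 153, 150, 152, 157, 166, 171]
x [650, 646, 642, 638, 634, 630, 626, 622, 618, 614, 610, 606, 602, 598, 594, 590, 586, 582, 578, 574, 570, 566, 562, 558, 554, 550, 546, 542, 538, 534, 530, 526, 522, 518, 514, 510, 506, 502]
```

Call:
send_rows([
  [0,0,0,-4.8,-20,0,85],
  [0,0,0,-4.8,-33.6,0,85],
  [0,0,0,-4.8,-33.6,0,85],
  [0,0,0,-4.8,-33.6,0,85],
  [0,0,0,-4.8,-33.6,0,85],
  [0,0,0,-4.8,-33.6,0,85],
  [0,0,0,-4.8,-33.6,0,85],
  [0,0,0,-4.8,-33.6,0,85],
  [0,0,0,-4.8,-33.6,0,85],
  [0,0,0,-4.8,-33.6,0,85],
  [0,0,0,-4.8,-33.6,0,85],
  [0,0,0,-4.8,-33.6,0,85],
  [0,0,1.5,0,-14,0,85],
  [0,0,0,0,0,0,85],
  [0,0,0,0,0,0,85],
])

```text
t: 44.15
tool_pos: [573.0, -424.1, 180.1]
orientation: [179.9, -0.1, 177.4]
force: [0.3, -0.3, -0.1]
gripper_width: 84.9
grasp_force: 0.0
```

Call:
send_rows([
  [0,0,0,-4.5,0,20,85],
  [0,0,0,0,0,35,85],
  [0,0,0,0,0,35,85],
  [0,0,0,0,0,30,85],
  [0,0,0,0,0,25,85],
  [0,0,0,0,0,20,85],
  [0,0,0,0,0,12,85],
  [0,0,0,0,0,5,85],
  [0,0,0,0,0,2,85],
  [0,0,0,0,0,0,85],
  [0,0,0,0,0,0,50],
  [0,0,0,0,0,0,50],
  [0,0,0,0,0,0,50],
  [0,0,0,0,0,0,50],
  [0,0,0,0,0,0,50],
])

```text
t: 45.4
tool_pos: [579.4, -425.2, 0.2]
orientation: [-179.9, 0.2, 177.5]
force: [-0.2, -0.5, 5.6]
gripper_width: 58.8
grasp_force: 97.9
```

Call:
send_rows([
  [0,0,0,0,0,-10,50],
  [0,0,0,0,0,-20,50],
  [0,0,0,0,0,-30,50],
  [0,0,-1.5,0,0,-30,50],
  [0,0,0,0,0,-22,50],
  [0,0,0,0,0,0,50],
  [0,0,0,0,0,0,50],
])

```text
t: 45.98
tool_pos: [578.9, -424.9, 111.9]
orientation: [-179.9, 0.1, 179.0]
force: [0.2, -0.4, -2.5]
gripper_width: 58.9
grasp_force: 97.1
```

```bash
python3 - <<'E'
from h import *
T=snap('top','t10.png');S=snap('side','s10.png');s=manip.get_state();print(s['tool_pos'],s['orientation'],s['gripper_width'])
o=ortho(T,460,690,-180,70,140);h=cv2.cvtColor(o,cv2.COLOR_BGR2HSV)
w=(h[...,2]>200)
n,l,st,ce=cv2.connectedComponentsWithStats(w.astype(np.uint8))
for i in range(1,n):
    if st[i,4]>300: p=np.argwhere(l==i)[:,::-1].astype(np.float32);r=cv2.minAreaRect(p);print('x',690-r[0][1],'y',70-r[0][0],r[1],r[2])
E
```

```text
[ 577.3348032  -423.40482312  108.3335376 ] [ 1.79885337e+02 -1.24414431e-01  1.78971325e+02] 58.89002700327696
x 613.5 y 58.0 (153.0, 24.0) 90.0
x 626.2200546264648 y -18.736557006835938 (60.042808532714844, 89.48670959472656) 0.9877604246139526
x 528.5 y -22.5 (85.0, 59.0) 90.0
```

Call:
send_rows([
  [0,0,0,1,15,0,50],
  [0,0,0,1,30,0,50],
  [0,0,0,1,30,0,50],
  [0,0,0,1,30,0,50],
  [0,0,0,1,30,0,50],
  [0,0,0,1,30,0,50],
  [0,0,0,1,30,0,50],
  [0,0,0,1,30,0,50],
  [0,0,0,1,30,0,50],
  [0,0,0,1,30,0,50],
  [0,0,0,0,17,0,50],
  [0,0,0,0,0,0,50],
  [0,0,0,0,0,0,50],
  [0,0,0,0,0,0,50],
])

```text
t: 47.25
tool_pos: [573.1, -122.4, 108.7]
orientation: [180.0, -0.1, 179.0]
force: [0.3, -1.1, -1.5]
gripper_width: 59.0
grasp_force: 97.1
```

Call:
send_rows([
  [0,0,0,0,0,10,50],
  [0,0,0,0,0,12,50],
  [0,0,0,0,0,5,50],
  [0,0,0,0,0,2,50],
  [0,0,0,0,0,1,50],
  [0,0,0,0,0,0,50],
  [0,0,0,0,0,0,50],
])

```text
t: 47.83
tool_pos: [573.1, -123.0, 80.2]
orientation: [-180.0, -0.0, 178.9]
force: [-4.5, 0.5, 5.3]
gripper_width: 58.6
grasp_force: 97.7
```

Contact is made. Now I release, lift and retreat to a clear pose.

Call:
send_rows([
  [0,0,0,0,0,0,85],
  [0,0,0,0,0,0,85],
  [0,0,0,0,0,0,85],
  [0,0,0,0,0,0,85],
  [0,0,0,0,0,-10,85],
  [0,0,0,0,0,-30,85],
  [0,0,0,0,0,-35,85],
  [0,0,0,0,0,-35,85],
  [0,0,0,5,-20,-10,85],
  [0,0,0,15,-30,0,85],
  [0,0,0,15,-30,0,85],
  [0,0,0,15,-30,0,85],
  [0,0,0,15,-30,0,85],
  [0,0,0,15,-30,0,85],
  [0,0,0,15,-30,0,85],
  [0,0,0,15,-30,0,85],
  [0,0,0,15,-30,0,85],
  [0,0,0,15,-30,0,85],
  [0,0,0,0,0,0,85],
  [0,0,0,0,0,0,85],
])

```text
t: 49.5
tool_pos: [427.6, -411.2, 200.3]
orientation: [-180.0, 0.0, 178.8]
force: [0.8, -0.4, 0.4]
gripper_width: 85.0
grasp_force: 0.0
```

```bash
python3 - <<'E'
from h import *
T=snap('top','t11.png');S=snap('side','s11.png');s=manip.get_state();print(s['tool_pos'],s['t'])
for th in(0,.03,.06,.12): 
    y=182-130*np.cos(th);z=76+130*np.sin(th);print(th,proj(S,[[472,y,z],[577,y,z],[682,y,z]]).round(1).tolist())
a=ortho(T,330,700,-190,440,76)
s=cv2.resize(S['img'][110:230,170:320],None,fx=3.2,fy=3.2,interpolation=cv2.INTER_CUBIC)[...,::-1]
a=cv2.resize(a,(320,188)); o=np.zeros((384,800,3),np.uint8);o[:188,:320]=a;o[:384,320:800]=s
cv2.imwrite('pics/fin.png',o)
E
```

```text
[ 428.75051129 -409.02788024  200.20212335] 49.6
0 [[207.3, 172.0], [237.9, 164.8], [267.6, 157.9]]
0.03 [[207.2, 171.2], [237.8, 164.0], [267.6, 157.0]]
0.06 [[207.1, 170.3], [237.8, 163.2], [267.6, 156.2]]
0.12 [[206.8, 168.6], [237.6, 161.4], [267.6, 154.4]]
```

View pics/fin.png

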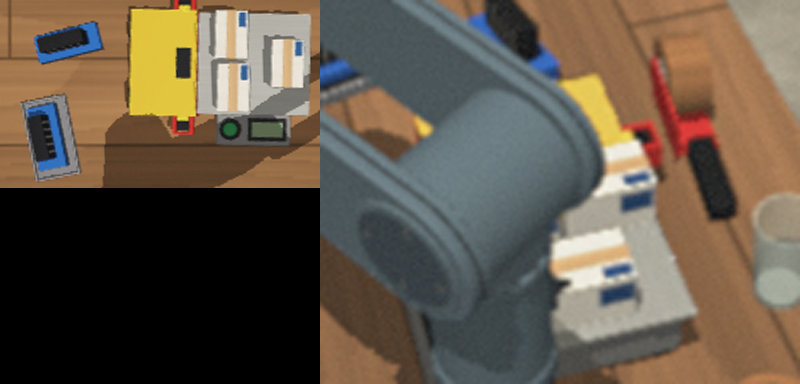

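The last picture shows three cartons side by side on the platter, the cover shut, and the scraper in its tray. The bystanders are untouched and the arm is clear, so I hand in.

```bash
python3 -c "
from h import *
print(manip.close_job())"
```

```text
the job is handed in; nothing more can be done
None
```

I handed the job in at about 50 s, with every step of the task carried out; the hand-in call gave back no verdict, so I can't confirm a pass. All four chips are in the scrap box. The zero key was pressed with the platter empty. The cover was pressed to a hard stop at 28 N, well over the 5 to 8 N catch force. The three white cartons lie side by side on the platter, the scraper block is in its tray, and the tape roll, glass and tape dispenser were not touched.

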